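Clip a charging cradle onto the bench rail

TASK

Clip the loose blue charging cradle onto the bench rail in the place marked by the green tag: hook its black lip under the rail's near edge with the orange-foot end held up, then rock it down until the sprung foot snaps under the far edge and the cradle sits flat on the rail, centred on the tag. Go by feel with light pressure and do not force it, leave the other things on the bench where they are, and let go at the end.

Things in the scene. Friction and masses are not known exactly. Their poses are not given: they have to be found in the camera images.
- module: Loose charging cradle, about 150 g: white block 58 (x) x 30 (y) x 18 mm high; on it a blue housing, x = -12 to 28 mm, 24 mm wide (y), 18 to 46 mm up: grip it there, across y. Origin: centre of the white block's flat underside, which is to lie on the rail; x points from the black lip end (red lens on top) to the orange foot end, z up. It starts upright, origin 11.5 mm over the bench.
- lip (a point): Upper tip edge of the module's black lip, at module x = -15.5, z = -6.5 mm. A leg 26 mm wide goes 11.5 mm down from the underside, its inner face at module x = -21 mm (outer -28); from it the lip's toe reaches inward to x = -15.5 mm, 6.5 to 9.5 mm below the underside. The rail's edge goes into this 6.5 mm slot at up to about 21 degrees of tilt.
- module_top (a point): Middle of the flat top of the blue housing (module x = 8, y = 0, z = 46 mm)
- foot_end (a point): Point of the module's underside plane above the foot (module x = 24, y = 0, z = 0 mm)
- foot (a joint): Outward push (module +x, m) of the orange sprung foot: 0 at rest, stop 0.006. 22 mm wide, 11.5 mm deep below the underside; nose at module x = 17.5 mm, 6 mm down, ramp below it out to x = 21.5 mm. Pressed down on the rail's far edge it gives 1 to 3 mm, then snaps back under. Spring 500 N/m, 1.5 N preload: about 3 to 8 N down at the foot end. Over 35 N between module and rail is forcing it.
- rail: Fixed rail. Origin: bench level under its middle; x across (-x edge near, for the lip; +x far, for the foot), y along. Foot plate 90 x 360 x 8 mm; on a 16 mm web an aluminium strip 40 x 360 x 4 mm, its top set anywhere from 29 to 39 mm over the bench (not in this pose: feel for it). Grey cradles like the module stand at y = -152 and 152 mm (this one 185 mm tall). Fitted module: origin at x = 0 +- 2 mm.
- tag: Green tag, 12 x 30 x 1.5 mm, on the rail's foot plate on the far side (rail x = 38 mm, z = 8 mm). Its y along the rail is where the module must be centred. Axes as the rail's; so are a fitted module's.
- tub: Bystander: white screw-lid jar, 72 mm across, 60 tall. Origin under its centre. Leave it where it is.
- spray: Bystander: spray can, 52 mm across, 150 tall. Origin under its centre. Leave it where it is.
- beaker: Bystander: green glass cup, 72 mm across, 80 tall. Origin under its centre. Leave it where it is.
- dish: Bystander: open steel instrument dish, 100 x 200 x 25 mm. Origin under its centre. Leave it where it is.
- blank: Bystander: spare grey plastic blanking block, 58 x 30 x 18 mm, not the module. Origin under its centre. Leave it where it is.
- roll: Bystander: upright paper roll, 90 mm across, 120 tall. Origin under its centre. Leave it where it is.
- probe: Bystander: steel spatula lying flat, 150 mm long. Origin under its centre. Leave it where it is.
Mind the look-alikes: they are no part of the job. Of the things that look like the module, the middle-sized one is meant.

How it is judged:
By the outcome, as a careful person would: the job done as asked, in the order asked, and still so for the second after the job is handed in, with the robot touching nothing.
It also fails if it takes over 58 s, if anything falls off the work surface, if the arm or the gripper's body presses on something with over 40 N, if the wrist force passes 120 N, or if a joint passes its speed limit or range.

ROBOT

A 7-joint arm with a two-finger parallel gripper is mounted at the origin on the work surface. World frame = base frame: x ahead of the robot, y to its left, z up, the work surface at z = 0. Lengths are in m, angles in rad, forces in N, time in s.
With the tool pointing down it reaches from about 0.4 to 0.85 m from the base axis. Payload 6.9 kg.
Tool frame: the origin (TCP) lies at the very end of the fingers, on their centre line; the grasp point (between the pads) lies behind it (grip_depth is the x of the grasp point in the tool frame, in m); x points along the fingers, z is the direction in which the jaws open and shut, and the axes are right-handed (so a half turn about x gives the same grasp; the last joint's range is limited). The gripper opens to 85 mm and grips with 20 to 120 N. Pads are 22 mm wide; open, the fingers measure 114 mm over their backs; the gripper's body (76 mm by 85 mm) begins 54 mm behind the grasp point. The pads swing forward as they close: fully open they stand 13 mm farther back than shut.
Start: joints at [0.105, 0.507, -0.238, 1.5, 0.126, 1.149, -0.155], TCP at [0.625, -0, 0.231] pointing down, gripper open.
Joint ranges: [-3.08, 3.08], [-0.24, 2.05], [-1.43, 1.35], [0, 2.5], [-1.52, 4.66], [0.17, 1.96], [-2.89, 2.89]. Speed limits (rad/s): [2.39, 2.39, 3.14, 3.14, 3.14, 3.14, 3.14].

INTERFACE

Orientations are given as a unit quaternion [x, y, z, w].
In Python, from station import * gives the robot as it stands.
- The arm moves only by the shell command python3 -m jog 'ROWS'. ROWS is JSON, a list of rows, each a list of 7 numbers: the shift along the tool's x, y, z in m, then the turn, a rotation vector about the tool's x, y, z in degrees, then the gripper's target within -1 to 1 (fully open at 1, half-way at 0, shut at -1). In form: [[tx, ty, tz, wx, wy, wz, hand], ...]. A call has 1 to 12 rows; each row shifts and turns the commanded pose from where the row before left it, along the tool's axes as they then stand; what a row does not reach is not made up. A row lasts 1/10 s, in which the tool goes at most 50 mm and 8.59 degrees, less where a joint would pass 70% of its speed; a pose out of reach is approached as far as the arm can. A call is refused whole if a number of a shift passes 0.05 or a number of a turn 8.59, either way. A call with a gripper value outside its range is refused whole. The fingers move at their own pace and stop on an object; the grip force is fixed at half the most. Time passes only in rows, so rows that do not move let the fingers close. It gives the time, the measured TCP pose, the force and the opening at its end, in the units of the state.
- get_state(): the state, without advancing time (a new reading comes with each control period).
- grab_frame(name): name is "scene" or "side" or "wrist"; returns (picture, depth): 384x512x3 uint8, red, green, blue; 384x512 float32, m along the optical axis (not along the pixel's ray), 0 where there is no reading.
- get_calibration(name): a dict with "fx", "fy", "cx", "cy" (pixels), "extrinsics" (4x4, takes a point from world to camera coordinates). Camera axes: x right, y up, looking along -z (the intrinsics and any distortion apply to the point x, -y, -z); pixel columns grow to the right and rows downward; lengths in m; the calibration is good to about 2 mm. A picture is of the moment at which its call begins: read the wrist's pose just before it. get_calibration takes no time and is no camera call; for the wrist camera it gives the pose at the moment of the call.
- job_done(): hands the job in, once; it reports no verdict.
Trained networks look in the newest picture that a camera, given by its name, has taken for a name from the list of things; names that differ only in an ending like _2 or _b are one class to them, and where a whole thing is asked for, a point or a joint stands for the part that bears it (a point fixed in the world has none). Each returns a list of dicts, best first, with "p" (0 to 1); they miss things now and then, are a little off and sometimes report something else, mostly with a low value. They report only what shows in the picture. A call takes as long as a camera call. They do not tell look-alikes from the thing itself.
- boxes_of(camera, target): "point" ([column, row] in pixels, amid what is visible of it).
The state is a dict: "t": time; "qpos": joint angles; "dq": joint speeds; "effort": joint torques, N m; "tcp_pos": TCP position; "tool_rot": TCP orientation; "wrist_force": force on the tool from outside, world axes, zero at the start; "wrist_torque": the same for the moment, N m; "finger_gap": opening from 0.0 (shut) to 1.0 (fully open).
Only numpy, scipy, OpenCV 4.12 (cv2) and the standard library are available. Lean on these libraries where they do the work, as an engineer would, in place of code of your own. Each camera call takes 0.05 s, during which the arm holds its last target.

## Working session

There is one attempt and no reset: what is moved stays moved. The work goes in short steps, Python scripts to look and compute and a shell command to move; the robot and the scene stay as the last step left them, time stands still between calls to the robot, and variables do not carry over. Pictures are saved under pics/ and viewed, and the job is handed in when it is done.

```bash
ls; mkdir -p pics; python3 - <<'E'
from station import *
import cv2
s=get_state()
print({k:(v if not hasattr(v,'round') else v) for k,v in s.items()})
try: print(grip_depth)
except Exception as e: print(e)
for n in ("scene","side","wrist"):
    p,d=grab_frame(n)
    cv2.imwrite(f"pics/a_{n}.png",p[:,:,::-1])
    c=get_calibration(n); print(n,c)
E
```

```text
pics
{'t': 0.0, 'qpos': array([ 0.10548822,  0.50835748, -0.23750591,  1.50112849,  0.12568935,
        1.14888196, -0.15480009]), 'dq': array([-0.00065068,  0.00013725, -0.00044427,  0.00083723, -0.00114097,
       -0.00092084, -0.00076178]), 'effort': array([ 1.19726570e-03, -6.20588279e+01, -2.18696728e+00, -2.49655455e+01,
        1.23123583e-02,  1.21321963e-02,  2.04169703e-05]), 'tcp_pos': array([ 6.24504645e-01, -7.67140025e-05,  2.30418304e-01]), 'tool_rot': array([-1.25855694e-05,  7.07738684e-01, -7.19038939e-06,  7.06474313e-01]), 'wrist_force': array([0.17339697, 0.15972365, 0.1968406 ]), 'wrist_torque': array([ 0.02641527, -0.00064494, -0.00726511]), 'finger_gap': 0.9980296093274418}
-0.0187
scene {'fx': 353.0259845361154, 'fy': 353.0259845361154, 'cx': 254.82819112817037, 'cy': 193.24064057990535, 'extrinsics': array([[ 0.13204249,  0.9912428 , -0.00157906, -0.02244098],
       [-0.55552627,  0.07532026,  0.82808057,  0.24850735],
       [ 0.82094783, -0.10846461,  0.56060689, -1.49248875],
       [ 0.        ,  0.        ,  0.        ,  1.        ]])}
side {'fx': 492.8746744873919, 'fy': 492.8746744873919, 'cx': 255.74948538174613, 'cy': 188.44274936679258, 'extrinsics': array([[ 0.75481222, -0.65563131,  0.02015177, -0.41088366],
       [ 0.4208545 ,  0.50762697,  0.75179542, -0.26238006],
       [-0.5031302 , -0.55898341,  0.65908843, -1.18073081],
       [ 0.        ,  0.        ,  0.        ,  1.        ]])}
wrist {'fx': 338.2445997521985, 'fy': 338.2445997521985, 'cx': 257.5296538579858, 'cy': 194.98553165456366, 'extrinsics': array([[ 9.99998533e-01,  1.11512557e-04, -1.70910093e-03,
        -6.23382722e-01],
       [-5.70195041e-04,  9.62631484e-01, -2.70814144e-01,
         3.59789155e-02],
       [ 1.61503519e-03,  2.70814721e-01,  9.62630136e-01,
        -3.79047436e-01],
       [ 0.00000000e+00,  0.00000000e+00,  0.00000000e+00,
         1.00000000e+00]])}
```

View pics/a_scene.png

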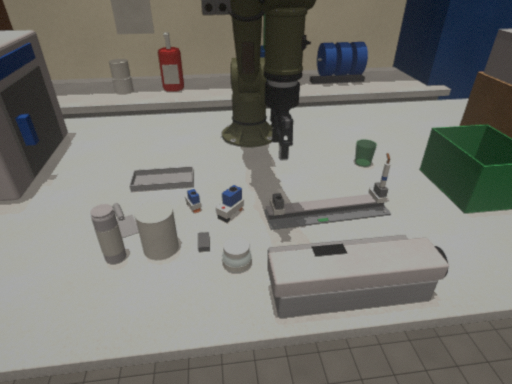

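View pics/a_side.png

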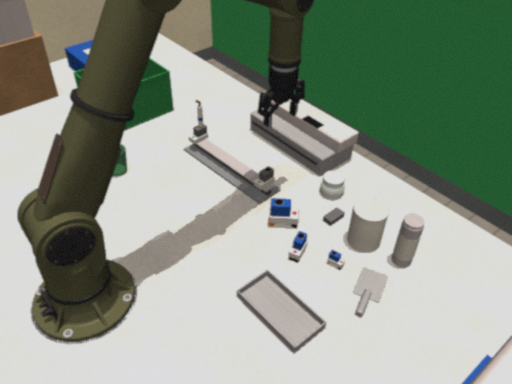

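View pics/a_wrist.png

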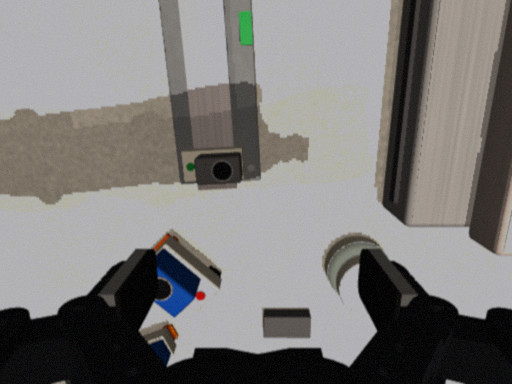

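```bash
cat > h.py <<'E'
from station import *
import numpy as np, cv2
from scipy import ndimage
def cloud(n):
    c0=get_calibration(n)
    p,d=grab_frame(n)
    E=np.array(c0["extrinsics"])
    v,u=np.mgrid[0:d.shape[0],0:d.shape[1]]
    X=np.stack([(u-c0["cx"])/c0["fx"]*d,-(v-c0["cy"])/c0["fy"]*d,-d],-1)
    W=(X-E[:3,3])@E[:3,:3]
    W[d==0]=np.nan
    return p,d,W,c0
def proj(c,P):
    E=np.array(c["extrinsics"]);q=np.atleast_2d(P)@E[:3,:3].T+E[:3,3]
    return np.stack([c["cx"]+c["fx"]*q[:,0]/-q[:,2],c["cy"]-c["fy"]*q[:,1]/-q[:,2]],-1)
def masks(p):
    h=cv2.cvtColor(p,cv2.COLOR_RGB2HSV)
    H,S,V=[h[...,i].astype(int) for i in range(3)]
    return dict(blue=(H>100)&(H<130)&(S>140)&(V>40),green=(H>50)&(H<75)&(S>180)&(V>100),orange=(H>4)&(H<20)&(S>180)&(V>100),red=((H<4)|(H>174))&(S>180)&(V>100))
E
python3 - <<'E'
from h import *
np.set_printoptions(precision=4,suppress=True)
for n in ("scene","side","wrist"):
    p,d,W,c=cloud(n)
    np.savez(f"f_{n}.npz",p=p,d=d,W=W)
    for k,m in masks(p).items():
        l,N=ndimage.label(m)
        for i in range(1,N+1):
            q=l==i
            if q.sum()<8: continue
            w=W[q];w=w[~np.isnan(w[:,0])]
            if len(w)==0: continue
            vv,uu=np.where(q)
            if np.linalg.norm(np.median(w,0)[:2])>0.95: continue
            print(n,k,q.sum(),(uu.mean().round(),vv.mean().round()),np.median(w,0),'ext',np.ptp(w,axis=0), 'zmax',np.percentile(w[:,2],95))
    for t in ("module","tag","rail"):
        print(n,t,[(np.round(b["point"]),round(b["p"],2)) for b in boxes_of(n,t)])
p=np.load("f_side.npz")["p"]
cv2.imwrite("pics/b_side.png",cv2.resize(p[180:300,230:380],None,fx=5,fy=5,interpolation=cv2.INTER_CUBIC)[:,:,::-1])
p=np.load("f_scene.npz")["p"]
cv2.imwrite("pics/b_scene.png",cv2.resize(p[165:265,170:270],None,fx=6,fy=6,interpolation=cv2.INTER_CUBIC)[:,:,::-1])
E
```

```text
scene blue 520 (np.float64(13.0), np.float64(60.0)) [ 0.158  -0.745   0.3618] ext [0.2543 0.0105 0.0482] zmax 0.3845777319150606
scene blue 227 (np.float64(346.0), np.float64(53.0)) [-0.6082  0.6154  0.1763] ext [0.1204 0.0977 0.1023] zmax 0.2140986626851
scene blue 184 (np.float64(361.0), np.float64(52.0)) [-0.6054  0.7012  0.1796] ext [0.0921 0.0617 0.0997] zmax 0.21351849451000313
scene blue 253 (np.float64(330.0), np.float64(54.0)) [-0.6059  0.526   0.1716] ext [0.1401 0.0986 0.1121] zmax 0.213404457180181
scene blue 372 (np.float64(26.0), np.float64(128.0)) [ 0.2751 -0.7224  0.1899] ext [0.075  0.032  0.0886] zmax 0.22435806599572838
scene blue 31 (np.float64(228.0), np.float64(193.0)) [ 0.5468 -0.1256  0.0784] ext [0.0244 0.0249 0.0038] zmax 0.07987189202471504
scene module [(array([227., 203.]), 0.9), (array([190., 201.]), 0.69)]
scene tag []
scene rail [(array([332., 208.]), 0.64), (array([365., 151.]), 0.56)]
side blue 217 (np.float64(281.0), np.float64(208.0)) [ 0.524  -0.1236  0.0712] ext [0.051  0.0514 0.0385] zmax 0.08159209794879024
side blue 92 (np.float64(299.0), np.f
[... 746 characters left out ...]
t [0.0033 0.0031 0.0073] zmax 0.05238758603289957
wrist blue 59 (np.float64(156.0), np.float64(345.0)) [ 0.5061 -0.2078  0.0409] ext [0.0128 0.0051 0.0202] zmax 0.05041185134606693
wrist orange 55 (np.float64(161.0), np.float64(242.0)) [ 0.5102 -0.0933  0.0049] ext [0.0804 0.1114 0.2427] zmax 0.01872002685227488
wrist orange 53 (np.float64(172.0), np.float64(331.0)) [ 0.5145 -0.217   0.0037] ext [0.0098 0.0188 0.0033] zmax 0.004770663681415075
wrist red 52 (np.float64(199.0), np.float64(295.0)) [ 0.5589 -0.141   0.0421] ext [0.0092 0.0083 0.0033] zmax 0.04279690500330787
wrist module [(array([181., 277.]), 0.8)]
wrist tag [(array([245.,  28.]), 0.75)]
wrist rail [(array([213.,  90.]), 0.57)]
```

View pics/b_side.png

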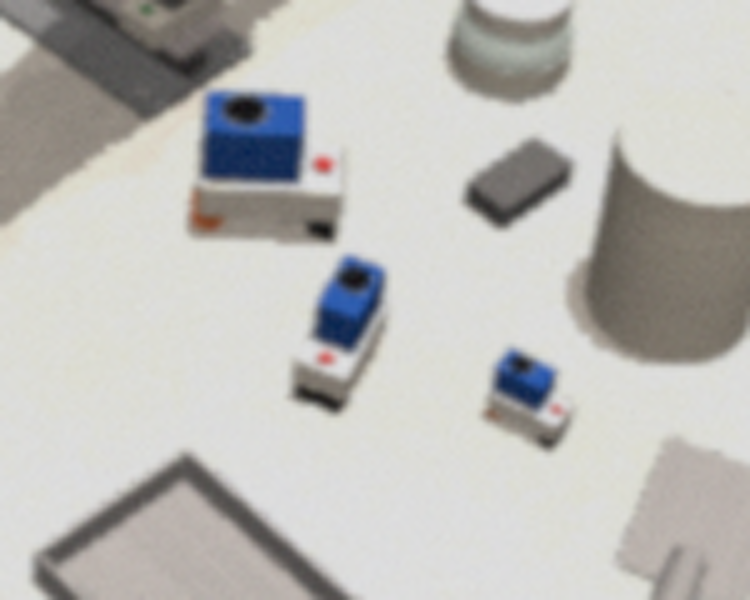

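View pics/b_scene.png

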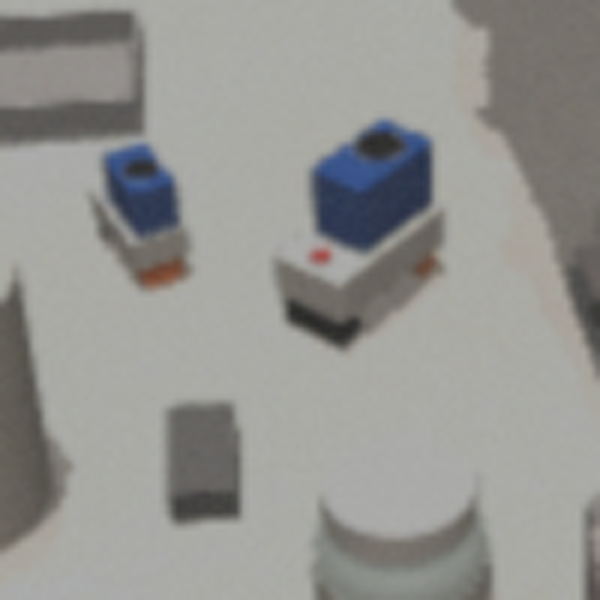

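```bash
python3 - <<'E'
from h import *
np.set_printoptions(precision=4,suppress=True)
f=np.load("f_wrist.npz");p,d,W=f["p"],f["d"],f["W"]
for px in [(245,28),(210,60),(175,60),(205,100),(240,100),(190,166),(220,170),(250,168),(420,100),(300,180),(150,60),(288,320),(215,135)]:
    print(px,W[px[1],px[0]],p[px[1],px[0]])
f=np.load("f_scene.npz");W=f["W"]
for px in [(300,208),(330,202),(350,205),(323,219),(380,190),(386,165),(340,250),(280,200),(278,210),(370,150)]:
    print(px,W[px[1],px[0]])
E
```

```text
(245, 28) [0.6117 0.1362 0.0091] [ 50 164  71]
(210, 60) [0.5799 0.1037 0.0378] [176 177 181]
(175, 60) [0.5406 0.1069 0.0083] [121 119 114]
(205, 100) [0.5738 0.068  0.0379] [121 110 102]
(240, 100) [0.6057 0.068  0.0075] [69 68 68]
(190, 166) [0.5599 0.0076 0.0574] [ 9 73 24]
(220, 170) [0.5913 0.0091 0.0839] [2 1 3]
(250, 168) [ 0.6158 -0.0037  0.0097] [88 82 78]
(420, 100) [0.7655 0.068  0.0683] [104  98  92]
(300, 180) [ 0.6722 -0.0194  0.0004] [180 180 168]
(150, 60) [ 0.5129  0.1078 -0.0001] [179 177 177]
(288, 320) [ 0.661  -0.189   0.0202] [94 85 81]
(215, 135) [0.5822 0.0348 0.0378] [98 86 81]
(300, 208) [0.5886 0.0729 0.0378]
(330, 202) [0.57   0.1663 0.0366]
(350, 205) [0.5888 0.22   0.0341]
(323, 219) [0.6098 0.1367 0.0082]
(380, 190) [0.591  0.2999 0.0801]
(386, 165) [0.5825 0.3052 0.1557]
(340, 250) [0.8459 0.0911 0.1147]
(280, 200) [0.6045 0.0107 0.0825]
(278, 210) [0.6091 0.0054 0.0528]
(370, 150) [0.3356 0.379  0.0708]
```

```bash
python3 -m jog '[[0,0.03,-0.01,0,0,0,1],[0,0.03,-0.01,0,0,0,1],[0,0.03,-0.01,0,0,0,1],[0,0.03,-0.01,0,0,0,1],[0,0,0,0,0,0,1],[0,0,0,0,0,0,1]]'
python3 - <<'E'
from h import *
np.set_printoptions(precision=4,suppress=True)
p,d,W,c=cloud("wrist"); np.savez("f_wrist2.npz",p=p,d=d,W=W)
cv2.imwrite("pics/c_wrist.png",p[:,:,::-1])
m=masks(p)["green"]; l,N=ndimage.label(m)
for i in range(1,N+1):
    q=l==i
    if q.sum()<20: continue
    w=W[q]; w=w[~np.isnan(w[:,0])]; vv,uu=np.where(q)
    r=cv2.minAreaRect(w[:,:2].astype(np.float32)*1000)
    print(q.sum(),uu.mean(),vv.mean(),w.mean(0),np.median(w,0),r)
z=W[...,2]
for lo,hi in ((0.030,0.042),(0.006,0.0088)):
    q=(z>lo)&(z<hi)&(W[...,0]>.5)&(W[...,0]<.68)&(W[...,1]>0.03)&(W[...,1]<0.28)
    l,N=ndimage.label(ndimage.binary_opening(q)); 
    for i in range(1,N+1):
        k=l==i
        if k.sum()<400: continue
        w=W[k]; A=np.c_[w[:,:2]-[.575,.157],np.ones(len(w))]; 
        print(lo,k.sum(),w.min(0),w.max(0),cv2.minAreaRect(w[:,:2].astype(np.float32)*1000),np.median(z[k]),'plane',np.linalg.lstsq(A,w[:,2],rcond=None)[0])
        # edges per y bin
        for y in np.arange(.04,.28,.03):
            s=w[abs(w[:,1]-y)<.004]
            if len(s)>20: print('  y',round(y,3),s[:,0].min(),s[:,0].max(),np.median(s[:,2]))
E
```

```text
t: 1.35
tcp_pos: [0.5848, 0.1207, 0.2314]
tool_rot: [-0.001, 0.707, 0.001, 0.707]
wrist_force: [0.3, -1.5, 0.1]
finger_gap: 1.0
0.03 10260 [0.5457 0.0301 0.0343] [0.5988 0.2748 0.0404] ((572.2968139648438, 152.3312225341797), (40.126365661621094, 246.8279571533203), 3.1069042682647705) 0.03752479813725151 plane [-0.0003 -0.0001  0.0375]
  y 0.04 0.5587217840420735 0.5976483825719308 0.037565542105370484
  y 0.07 0.55714383334756 0.5962198740123974 0.03761006760956273
  y 0.1 0.5556134441908526 0.5948651905073411 0.03755808569302978
  y 0.13 0.5541553022010824 0.5935295431741782 0.037569757108838246
  y 0.16 0.5518839225611354 0.591269381717489 0.037429397481374166
  y 0.19 0.5505522987419141 0.5900638754055935 0.03750481601234156
  y 0.22 0.5486719561955382 0.5879801842274309 0.03750175648618426
  y 0.25 0.5468365407545991 0.5868861140796776 0.03753464401129421
0.006 966 [0.5871 0.2027 0.006 ] [0.6142 0.2794 0.0088] ((600.5185546875, 240.75120544433594), (23.98965835571289, 77.50801849365234), 3.221553087234497) 0.007912717527698022 plane [-0.0045  0.0013  0.0079]
  y 0.22 0.60674987
[... 579 characters left out ...]
.007957807550407543
  y 0.13 0.5942319447832487 0.6052387556015522 0.007991600814649842
  y 0.16 0.5939589446016755 0.6165199262114458 0.008087760229640346
0.006 1468 [0.5273 0.0309 0.0061] [0.5556 0.1702 0.0088] ((541.2754516601562, 100.32897186279297), (22.042449951171875, 139.98854064941406), 3.2034294605255127) 0.00797996601704561 plane [0.0072 0.001  0.0082]
  y 0.04 0.5345008005355956 0.5556052686986445 0.007957277668563412
  y 0.07 0.5321802794719054 0.5528143506212083 0.007974188864192627
  y 0.1 0.5308379814352702 0.5511980017372697 0.008000603872653712
  y 0.13 0.5307685157566633 0.550660868787103 0.007852813872811466
  y 0.16 0.5276287252129241 0.548150789647955 0.0081445049701277
```

View pics/c_wrist.png

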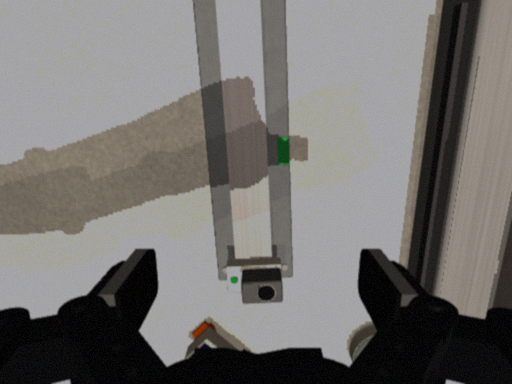

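```bash
python3 - <<'E'
from h import *
np.set_printoptions(precision=4,suppress=True)
for fn,roi in (("f_wrist2",(120,180,265,310)),("f_wrist",(0,60,225,270))):
    f=np.load(fn+".npz");p,W=f["p"],f["W"]
    h=cv2.cvtColor(p,cv2.COLOR_RGB2HSV); m=np.zeros(h.shape[:2],bool)
    a,b,c,e=roi; m[a:b,c:e]=1
    m&=(h[...,0]>50)&(h[...,0]<85)&(h[...,1]>120)
    w=W[m]; w=w[(w[:,2]>.006)&(w[:,2]<.012)]
    print(m.sum(),w.mean(0),cv2.minAreaRect(w[:,:2].astype(np.float32)*1000))
    th=np.radians(3.09); ex=np.array([np.cos(th),np.sin(th)]);ey=np.array([-ex[1],ex[0]])
    c=w[:,:2]@np.c_[ex,ey]; print('rail coords: ',c.min(0),c.max(0),(c.min(0)+c.max(0))/2)
# rail line in rail coords
y=np.arange(.04,.26,.03);
m=np.array([.55872+.59765,.55714+.59622,.55561+.59486,.55415+.59353,.55188+.59127,.55055+.59006,.54867+.58798,.54684+.58689])/2
k=np.polyfit(y,m,1);print(k,np.degrees(np.arctan(k[0])))
print('rail mid u', np.mean(m*ex[0]+y*ex[1]))
E
```

```text
299 [0.6113 0.1359 0.0096] ((611.3322143554688, 135.82379150390625), (11.644441604614258, 29.97096824645996), 3.611551523208618)
rail coords:  [0.6118 0.0877] [0.6235 0.1177] [0.6177 0.1027]
399 [0.6113 0.136  0.0097] ((611.3250732421875, 135.9191436767578), (12.063796043395996, 29.172393798828125), 1.7265546321868896)
rail coords:  [0.6115 0.0882] [0.6237 0.1174] [0.6176 0.1028]
[-0.0548  0.5806] -3.1360820005820558
rail mid u 0.5796098625817424
```

```bash
python3 -m jog '[[0,-0.04,-0.015,0,0,0,1],[0,-0.04,-0.015,0,0,0,1],[0,-0.04,-0.015,0,0,0,1],[0,-0.04,-0.015,0,0,0,1],[0,-0.04,-0.015,0,0,0,1],[0,-0.04,-0.015,0,0,0,1],[0,-0.04,-0.015,0,0,0,1],[0,-0.04,-0.015,0,0,0,1],[0,-0.04,0,0,0,0,1]]'
python3 -m jog '[[0,0,0,7,0,0,0.3],[0,0,0,7,0,0,0.3],[0,0,0,7,0,0,0.3],[0,0,0,7,0,0,0.3],[0,0,0,7,0,0,0.3],[0,0,0,7,0,0,0.3],[0,0,0,7,0,0,0.3],[0,0,0,6,0,0,0.3],[0,0,0,0,0,0,0.3],[0,0,0,0,0,0,0.3]]'
cat > look.py <<'E'
from h import *
import sys
np.set_printoptions(precision=4,suppress=True)
tag=sys.argv[1]
p,d,W,c=cloud("wrist"); np.savez(f"f_{tag}.npz",p=p,d=d,W=W)
cv2.imwrite(f"pics/{tag}.png",p[:,:,::-1])
s=get_state(); print(s["t"],s["tcp_pos"],s["tool_rot"],s["qpos"],s["finger_gap"])
E
python3 look.py d1
```

```text
t: 2.3
tcp_pos: [0.4622, -0.2435, 0.2316]
tool_rot: [0.001, 0.707, -0.002, 0.707]
wrist_force: [1.5, 0.8, -0.6]
finger_gap: 1.001
t: 3.3
tcp_pos: [0.4646, -0.241, 0.2313]
tool_rot: [0.326, 0.627, -0.326, 0.627]
wrist_force: [0.0, -0.5, 0.5]
finger_gap: 0.645
3.35 [ 0.4647 -0.2407  0.2313] [ 0.3258  0.6275 -0.3261  0.6275] [ 0.3945  0.346   0.051   1.7685 -0.0198  1.0276 -0.5055] 0.6497760459122873
```

View pics/d1.png

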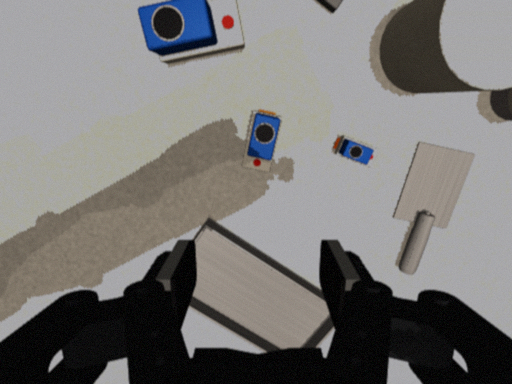

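```bash
cat > modpose.py <<'E'
from h import *
import sys
np.set_printoptions(precision=4,suppress=True)
f=np.load(sys.argv[1]);p,W=f["p"],f["W"]
a,b,c,e=map(int,sys.argv[2:6])
P,w=p[a:b,c:e],W[a:b,c:e]
cv2.imwrite(f"pics/{sys.argv[6]}.png",cv2.resize(P,None,fx=6,fy=6,interpolation=cv2.INTER_CUBIC)[:,:,::-1])
z=w[...,2]
for lo,hi,off in ((.052,.062,8),(.026,.033,None)):
    q=(z>lo)&(z<hi); l,N=ndimage.label(q); i=np.argmax(ndimage.sum(q,l,range(1,N+1)))+1
    s=w[l==i]; print(lo,len(s),s.mean(0),np.median(s[:,2]),cv2.minAreaRect(s[:,:2].astype(np.float32)*1000))
q=(z>.026)&(z<.062); s=w[q]; print('all',cv2.minAreaRect(s[:,:2].astype(np.float32)*1000))
for k,m in masks(P).items():
    if m.sum()>3: s=w[m]; print(k,m.sum(),np.median(s,0),s.mean(0))
E
python3 modpose.py f_d1.npz 100 180 220 300 d1c
```

```text
0.052 1110 [ 0.4964 -0.2249  0.0577] 0.05776989689570786 ((495.8684387207031, -225.25241088867188), (40.10001754760742, 23.984134674072266), 22.705167770385742)
0.026 524 [ 0.4773 -0.2295  0.0297] 0.029723150041415014 ((488.5197448730469, -228.2806396484375), (58.02482223510742, 29.930917739868164), 22.715988159179688)
all ((488.5352478027344, -228.3176727294922), (58.02482223510742, 30.011234283447266), 22.715988159179688)
blue 648 [nan nan nan] [nan nan nan]
orange 12 [ 0.5157 -0.2179  0.0034] [ 0.5156 -0.2173  0.0034]
red 30 [ 0.4689 -0.2366  0.0306] [ 0.4688 -0.2367  0.0307]
```

View pics/d1c.png

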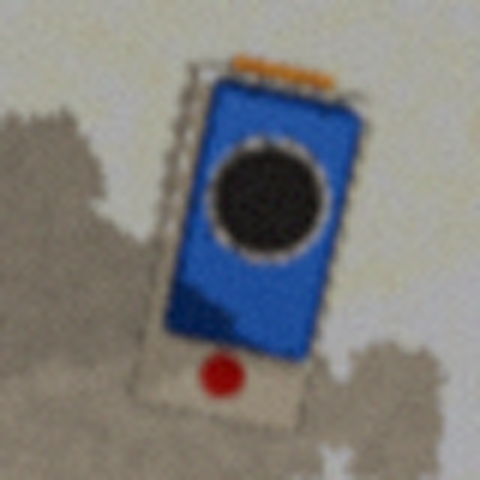

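```bash
cat > togo.py <<'E'
from h import *
from scipy.spatial.transform import Rotation as R
def need(target_pos, target_R):
    s=get_state(); r=R.from_quat(s["tool_rot"])
    dp=r.inv().apply(np.array(target_pos)-s["tcp_pos"])*1000
    dr=np.degrees((r.inv()*target_R).as_rotvec())
    print('t',round(s["t"],2),'tcp',s["tcp_pos"].round(4),'shift mm',dp.round(1),'turn deg',dr.round(1),'F',np.round(s["wrist_force"],1),'M',np.round(s["wrist_torque"],2),'gap',round(float(s["finger_gap"]),3))
    return dp,dr
def toolR(heading,pitch):
    """tool down with tool y along heading (deg); pitch = module foot end up (deg)"""
    M=R.from_euler('z',heading,degrees=True)*R.from_euler('y',-pitch,degrees=True)
    # tool x=-z_m, y=x_m, z=-y_m
    B=R.from_matrix(np.array([[0,1,0],[0,0,-1],[-1,0,0]]))
    return M*B
E
python3 -m jog '[[0.03,0,0,6.1,0,0,0.3],[0.03,0,0,6.1,0,0,0.3],[0.02,0.012,0,0,0,0,0.3],[0.02,0.012,0,0,0,0,0.3],[0.01,0.011,-0.002,0,0,0,0.3],[0,0,0,0,0,0,0.3],[0,0,0,0,0,0,0.3]]'
python3 - <<'E'
from togo import *
need([.4959,-.2252,.0325],toolR(22.7,0))
E
python3 look.py e1
```

```text
t: 4.05
tcp_pos: [0.4965, -0.2249, 0.1217]
tool_rot: [0.391, 0.589, -0.391, 0.589]
wrist_force: [-0.5, -0.9, -0.3]
finger_gap: 0.65
t 4.05 tcp [ 0.4965 -0.2249  0.1217] shift mm [89.2 -0.6  0.1] turn deg [0.1 0.  0. ] F [-0.5 -0.9 -0.3] M [-0.   -0.07 -0.01] gap 0.65
4.1 [ 0.4964 -0.2252  0.1221] [ 0.3912  0.5887 -0.3913  0.5893] [ 0.3224  0.4982  0.0869  1.8641 -0.0585  0.781  -0.7324] 0.6468362769900263
```

View pics/e1.png

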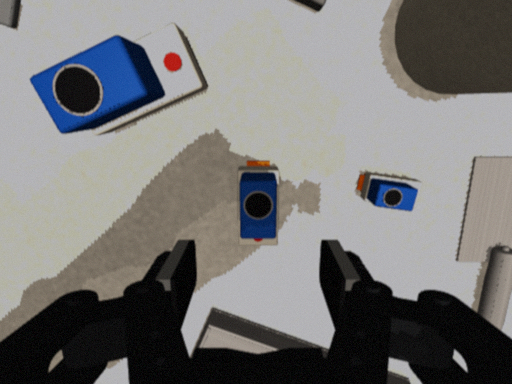

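```bash
python3 -m jog '[[0.025,0,0,0,0,0,0.3],[0.025,0,0,0,0,0,0.3],[0.02,-0.001,0,0,0,0,0.3],[0.012,0,0,0,0,0,0.3],[0.007,0,0,0,0,0,0.3],[0,0,0,0,0,0,0.3],[0,0,0,0,0,0,0.3]]'
python3 - <<'E'
from togo import *
need([.4959,-.2252,.0325],toolR(22.7,0))
E
```

```text
t: 4.8
tcp_pos: [0.496, -0.2254, 0.0331]
tool_rot: [0.391, 0.589, -0.391, 0.589]
wrist_force: [0.0, -0.1, 0.6]
finger_gap: 0.645
t 4.8 tcp [ 0.496  -0.2254  0.0331] shift mm [ 0.6 -0.  -0.2] turn deg [ 0.1  0.1 -0. ] F [ 0.  -0.1  0.6] M [-0.03 -0.01  0.02] gap 0.645
```

```bash
python3 -m jog '[[0,0,0,0,0,0,-1],[0,0,0,0,0,0,-1],[0,0,0,0,0,0,-1],[0,0,0,0,0,0,-1],[0,0,0,0,0,0,-1],[0,0,0,0,0,0,-1],[0,0,0,0,0,0,-1]]'; python3 -m jog '[[-0.005,0,0,0,0,0,-1],[-0.01,0,0,0,0,0,-1],[-0.015,0,0,0,0,0,-1],[0,0,0,0,0,0,-1]]'; python3 look.py e2
python3 -c "
from togo import *
need([.4959,-.2252,.0325],toolR(22.7,0))
p,d,W,c=cloud('side');cv2.imwrite('pics/e2s.png',cv2.resize(p[150:300,200:380],None,fx=4,fy=4)[:,:,::-1])"
```

```text
t: 5.5
tcp_pos: [0.496, -0.2252, 0.0331]
tool_rot: [0.391, 0.589, -0.391, 0.589]
wrist_force: [-0.4, 0.4, 4.9]
finger_gap: 0.273
t: 5.9
tcp_pos: [0.4966, -0.2255, 0.0642]
tool_rot: [0.392, 0.588, -0.391, 0.59]
wrist_force: [0.1, -0.0, -0.9]
finger_gap: 0.269
5.95 [ 0.4962 -0.2253  0.0633] [ 0.3915  0.5882 -0.3912  0.5897] [ 0.3317  0.5786  0.0754  1.924  -0.0691  0.6393 -0.7227] 0.26958110325825385
t 5.95 tcp [ 0.4962 -0.2253  0.0633] shift mm [30.8 -0.3 -0.2] turn deg [ 0.1  0.1 -0.1] F [-0.2 -0.  -1.5] M [ 0.03 -0.01 -0.04] gap 0.27
```

View pics/e2.png

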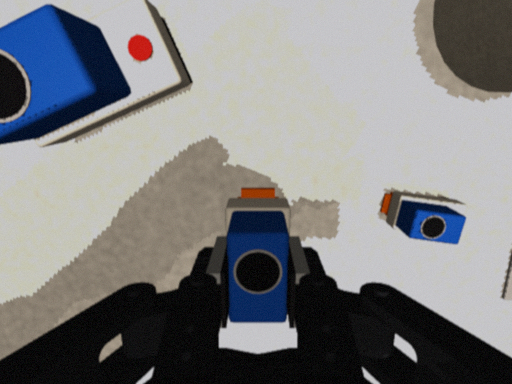

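View pics/e2s.png

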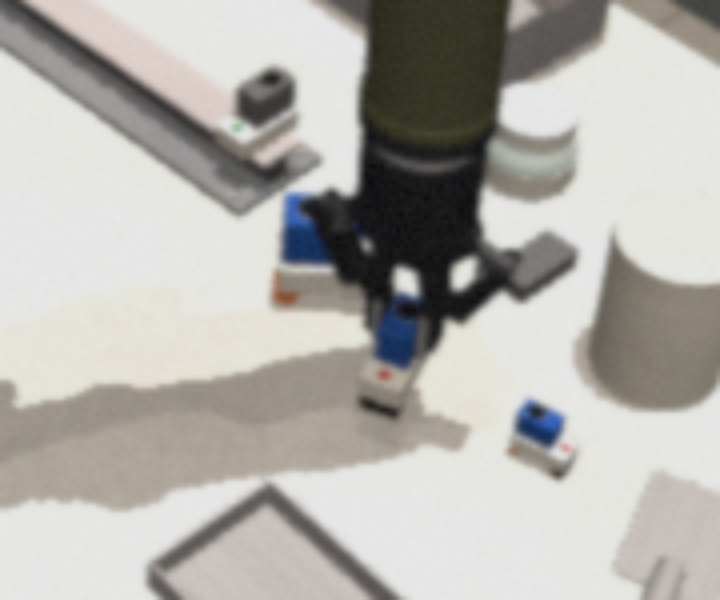

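```bash
cat > inhand.py <<'E'
from togo import *
import sys
np.set_printoptions(precision=2,suppress=True)
def inhand(f):
    s=get_state(); r=R.from_quat(s["tool_rot"])
    p,W=f["p"],f["W"]; 
    T=r.inv().apply((W-s["tcp_pos"]).reshape(-1,3)).reshape(W.shape)*1000
    # nominal module frame in tool: mx=ty, my=-tz, mz=-tx
    M=np.stack([T[...,1],-T[...,2],-T[...,0]],-1)
    h=cv2.cvtColor(p,cv2.COLOR_RGB2HSV)
    q=(abs(M[...,0])<32)&(abs(M[...,1])<13)&(M[...,2]>19)&(M[...,2]<30)
    s1=M[q]; A=np.c_[s1[:,:2],np.ones(len(s1))]
    k=np.linalg.lstsq(A,s1[:,2],rcond=None)[0]; print('top plane n',len(s1),'slope deg',np.degrees(k[:2]),'z at centre',s1[:,2].mean(),cv2.minAreaRect(s1[:,:2].astype(np.float32)),'x',s1[:,0].min(),s1[:,0].max(),'y',s1[:,1].min(),s1[:,1].max())
    q=(abs(M[...,0])<50)&(abs(M[...,1])<17)&(M[...,2]>-7)&(M[...,2]<1)
    s2=M[q]
    if len(s2)>30:
        A=np.c_[s2[:,:2],np.ones(len(s2))];k=np.linalg.lstsq(A,s2[:,2],rcond=None)[0]
        print('ledge n',len(s2),np.median(s2[:,2]),'slope',np.degrees(k[:2]),'x',s2[:,0].min(),s2[:,0].max(),'y',s2[:,1].min(),s2[:,1].max())
if __name__=="__main__": inhand(np.load(sys.argv[1]))
E
python3 inhand.py f_e2.npz
```

```text
top plane n 5838 slope deg [-1.78 -0.15] z at centre 26.08407993824942 ((0.8666000366210938, -0.009715080261230469), (25.955801010131836, 40.37175369262695), 89.94338989257812) x -19.324784835333848 21.059198168175776 y -12.997215574416337 12.958654846431092
ledge n 654 -2.3299565665101403 slope [-3.28 -0.3 ] x -35.16205542079546 21.936578595789104 y -15.896615542306934 14.1448163505717
```

```bash
python3 - <<'E'
from togo import *
np.set_printoptions(precision=4,suppress=True)
f=np.load("f_e1.npz");W=f["W"];z=W[...,2]
q=(z>.053)&(z<.062)&(np.hypot(W[...,0]-.496,W[...,1]+.225)<.024)
th=np.radians(22.7);ex=np.array([np.cos(th),np.sin(th)])
def fit(s,o):
    u=(s[:,:2]-o)@ex; A=np.c_[u,np.ones(len(u))];k=np.linalg.lstsq(A,s[:,2],rcond=None)[0]
    print(len(s),'slope',np.degrees(k[0]),'z0',k[1],s[:,:2].mean(0),u.min(),u.max())
fit(W[q],[.496,-.2253])
f=np.load("f_e2.npz");W=f["W"];z=W[...,2]
v=(W[...,:2]-[.496,-.2253]); lat=v@np.array([-ex[1],ex[0]])
for l in (10,6):
  q=(z>.083)&(z<.094)&(np.hypot(v[...,0],v[...,1])<.026)&(abs(lat)<l/1000)
  fit(W[q],[.496,-.2253])
# floor bias
for n in ("e1","e2"):
    W=np.load(f"f_{n}.npz")["W"]; q=(W[...,2]<.006)&(W[...,0]>.4)&(W[...,0]<.65); s=W[q]; A=np.c_[s[:,:2]-[.496,-.225],np.ones(len(s))]; print(n,np.linalg.lstsq(A,s[:,2],rcond=None)[0])
E
```

```text
2168 slope -0.4971604746852108 z0 0.05776859262573798 [ 0.4973 -0.2248] -0.019482881579083327 0.020228465683244278
4840 slope -1.1407886865352577 z0 0.088894132325459 [ 0.4986 -0.2242] -0.019483444956654637 0.020891570859255935
2914 slope -1.0783028692671601 z0 0.08894721222484114 [ 0.4986 -0.2242] -0.019483444956654637 0.020809540846740925
e1 [ 0.0001 -0.0018  0.0004]
e2 [ 0.0001 -0.0002  0.0003]
```

```bash
cat > plan.py <<'E'
from togo import *
import sys
TH=3.1; U0=.5796; V=.1027; ZR=.0375
GX,GZ=7.9,20.6   # TCP in module, mm
def target(a,b,th,tw=0.0):
    t=np.radians(th); s,c=np.sin(t),np.cos(t)
    Xo=-20-(a*c-b*s); Zo=-(a*s+b*c)
    X=Xo+GX*c-GZ*s; Z=Zo+GX*s+GZ*c
    h=np.radians(TH); ex=np.array([np.cos(h),np.sin(h)]); ey=np.array([-ex[1],ex[0]])
    xy=(U0+X/1000)*ex+V*ey
    return np.array([xy[0],xy[1],ZR+Z/1000]), toolR(TH,th)
if __name__=="__main__":
    a,b,th=map(float,sys.argv[1:4]); P,Q=target(a,b,th); print('target',P.round(4)); need(P,Q)
    s=get_state(); r=R.from_quat(s["tool_rot"]); y=r.apply([0,1,0]); 
    h=np.radians(TH); ex=np.array([np.cos(h),np.sin(h)]);ey=np.array([-ex[1],ex[0]])
    d=(s["tcp_pos"]-P); pitch=np.degrees(np.arcsin(y[2]))
    # current module state
    t=np.radians(pitch);sn,c=np.sin(t),np.cos(t)
    Xt=(s["tcp_pos"][:2]@ex-U0)*1000; Zt=(s["tcp_pos"][2]-ZR)*1000
    Xo=Xt-(GX*c-GZ*sn); Zo=Zt-(GX*sn+GZ*c)
    dx,dz=-20-Xo,-Zo
    print('pitch',pitch.round(2),'heading',np.degrees(np.arctan2(y[1],y[0])).round(2),'origin X,Z',Xo.round(2),Zo.round(2),'a,b',(c*dx+sn*dz).round(2),(-sn*dx+c*dz).round(2),'dv',((s["tcp_pos"][:2]@ey-V)*1000).round(2),'Fu,Fv,Fz',(s["wrist_force"][:2]@ex).round(1),(s["wrist_force"][:2]@ey).round(1),s["wrist_force"][2].round(1))
E
python3 -m jog '[[-0.02,0,0,4.9,0,0,-1],[-0.025,0,0,4.9,0,0,-1],[-0.025,0,0,4.9,0,0,-1],[-0.025,0,0,4.9,0,0,-1],[0,0,0,0,0,0,-1]]'; python3 plan.py -12 -8 15
```

```text
t: 6.5
tcp_pos: [0.4969, -0.2257, 0.1597]
tool_rot: [0.487, 0.512, -0.486, 0.515]
wrist_force: [0.5, -0.6, -1.8]
finger_gap: 0.267
target [0.565  0.1335 0.0703]
t 6.5 tcp [ 0.4969 -0.2257  0.1597] shift mm [  89.    86.9 -355.1] turn deg [-0.   0.1 14.8] F [ 0.5 -0.6 -1.8] M [-0.05 -0.04 -0.04] gap 0.267
pitch 0.23 heading 3.07 origin X,Z -103.43 101.53 a,b 83.02 -101.87 dv -354.91 Fu,Fv,Fz 0.4 -0.6 -1.8
```

```bash
python3 -m jog '[[0,0.01,-0.03,0,0,0,-1],[0,0.011,-0.044,0,0,0,-1],[0,0.011,-0.044,0,0,0,-1],[0,0.011,-0.044,0,0,0,-1],[0,0.011,-0.044,0,0,0,-1],[0,0.011,-0.044,0,0,0,-1],[0,0.011,-0.044,0,0,0,-1],[0,0.011,-0.04,0,0,0,-1],[0,0,-0.021,0,0,3,-1],[0,0,0,0,0,6,-1],[0,0,0,0,0,6,-1],[0,0,0,0,0,0,-1]]'; python3 plan.py -12 -8 15
```

```text
t: 7.7
tcp_pos: [0.5581, 0.1341, 0.1549]
tool_rot: [0.547, 0.448, -0.415, 0.573]
wrist_force: [0.2, -0.7, -1.7]
finger_gap: 0.268
target [0.565  0.1335 0.0703]
t 7.7 tcp [0.5581 0.1341 0.1549] shift mm [ 83.5 -14.9   0.9] turn deg [0.3 0.  0.3] F [ 0.2 -0.7 -1.7] M [-0.01  0.45 -0.01] gap 0.268
pitch 14.74 heading 3.38 origin X,Z -17.44 95.42 a,b -26.75 -91.63 dv 1.01 Fu,Fv,Fz 0.1 -0.7 -1.7
```

```bash
python3 -m jog '[[0.02,-0.005,0,0,0,0,-1],[0.025,-0.005,0,0,0,0,-1],[0.02,-0.004,0,0,0,0,-1],[0.013,-0.001,0.001,0,0,0,-1],[0.005,0,0,0,0,0,-1],[0,0,0,0,0,0,-1],[0,0,0,0,0,0,-1]]'; python3 plan.py -12 -3 15; python3 look.py g1; python3 - <<'E'
from h import *
p,d,W,c=cloud('side');np.savez("f_g1s.npz",p=p,W=W);cv2.imwrite('pics/g1s.png',cv2.resize(p[80:220,150:330],None,fx=4,fy=4)[:,:,::-1])
E
```

```text
t: 8.4
tcp_pos: [0.569, 0.1334, 0.0728]
tool_rot: [0.548, 0.447, -0.416, 0.572]
wrist_force: [-2.4, -0.1, -4.2]
finger_gap: 0.271
target [0.5663 0.1335 0.0654]
t 8.4 tcp [0.569  0.1334 0.0728] shift mm [ 6.5 -4.4 -0.3] turn deg [0.1 0.  0.2] F [-2.4 -0.1 -4.2] M [-0.15  1.08 -0.03] gap 0.271
pitch 14.84 heading 3.2 origin X,Z -6.61 13.38 a,b -16.37 -9.51 dv -0.31 Fu,Fv,Fz -2.4 -0.0 -4.2
8.45 [0.569  0.1334 0.0731] [ 0.5482  0.4464 -0.4153  0.5724] [-0.4318  0.5339  0.1749  2.0566 -0.0938  0.3061 -1.7212] 0.26715369558304447
```

View pics/g1.png

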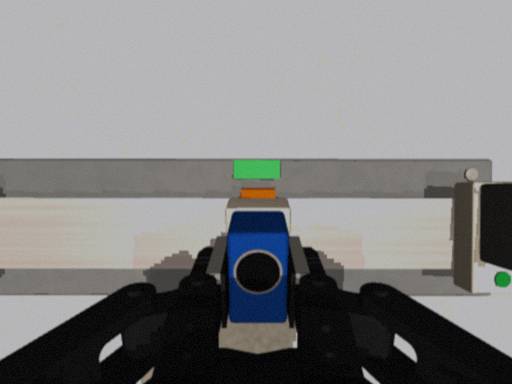

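View pics/g1s.png

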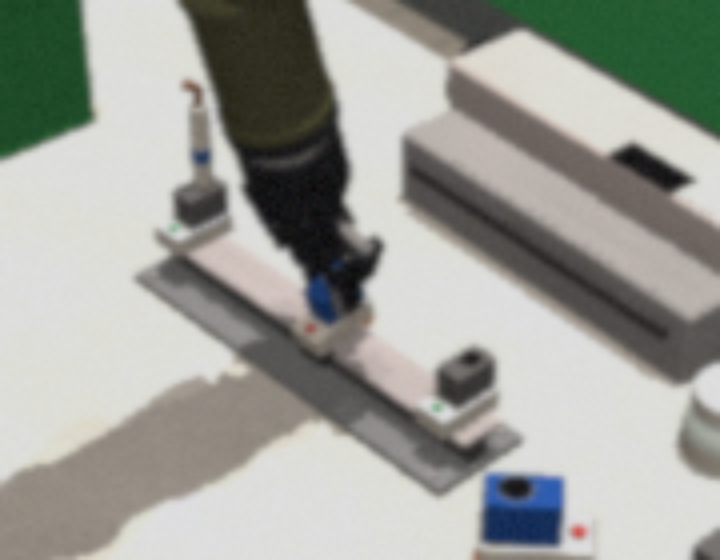

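```bash
python3 -m jog '[[0,0,0,0,0,0,-1]]'; python3 plan.py -12 -9 15; python3 inhand.py f_g1.npz
```

```text
t: 8.6
tcp_pos: [0.5707, 0.134, 0.0743]
tool_rot: [0.549, 0.445, -0.414, 0.573]
wrist_force: [0.4, 0.0, -1.8]
finger_gap: 0.267
target [0.5648 0.1334 0.0712]
t 8.6 tcp [0.5707 0.134  0.0743] shift mm [ 1.4 -6.6  0.2] turn deg [ 0.1 -0.1 -0.1] F [ 0.4  0.  -1.8] M [0.01 0.38 0.02] gap 0.267
pitch 15.15 heading 3.2 origin X,Z -4.69 14.84 a,b -18.66 -10.33 dv 0.23 Fu,Fv,Fz 0.4 0.0 -1.8
top plane n 5807 slope deg [-1.39  0.04] z at centre 23.920939059471188 ((-1.6076850891113281, 0.15142154693603516), (25.980920791625977, 40.59614562988281), 89.1347427368164) x -22.02650372768596 18.633361736494223 y -12.98843056209281 12.989038710534025
ledge n 639 -4.551835989177871 slope [ 2.02 -0.05] x -38.11421562739328 19.13753412214002 y -16.01763914614439 13.79845369946994
```

```bash
sed -i 's/f=np.load(sys.argv\[1\])/pass/' inhand.py; cat > ih.py <<'E'
from inhand import *
s0=get_state(); p,d,W,c=cloud("wrist"); s1=get_state()
print(s0["tcp_pos"],s1["tcp_pos"],s0["dq"].round(3))
inhand(dict(p=p,W=W))
E
sed -i 's/inhand(np.load(sys.argv\[1\]))/pass/' inhand.py
python3 ih.py; python3 plan.py -12 -9 15
```

```text
[0.57 0.13 0.07] [0.57 0.13 0.07] [-0.   -0.    0.   -0.01 -0.   -0.01  0.  ]
top plane n 5802 slope deg [-1.39 -0.12] z at centre 24.808802938088522 ((0.5034236907958984, -0.1294240951538086), (39.82974624633789, 25.985462188720703), 0.7261273264884949) x -19.5055293512559 20.363723770322554 y -12.995756774210205 12.99079384456682
ledge n 654 -3.4009316254521376 slope [-0.06 -0.35] x -35.91518866844568 21.457413696143558 y -15.409245201180642 14.484359767825849
target [0.5648 0.1334 0.0712]
t 8.65 tcp [0.5708 0.134  0.0743] shift mm [ 1.4 -6.7  0.3] turn deg [ 0.1 -0.1 -0.2] F [-0.5 -0.2 -0.5] M [-0.03  0.38  0.06] gap 0.266
pitch 15.16 heading 3.2 origin X,Z -4.62 14.89 a,b -18.74 -10.35 dv 0.26 Fu,Fv,Fz -0.5 -0.1 -0.5
```

```bash
sed -i 's/^GX,GZ=.*/GX,GZ=7.6,20.9/' plan.py; python3 -m jog '[[0,-0.0035,0,0,0,0,-1],[0,-0.0035,0,0,0,0,-1],[0.004,0,0,0,0,0,-1],[0.002,0,0,0,0,0,-1],[0,0,0,0,0,0,-1],[0,0,0,0,0,0,-1],[0,0,0,0,0,0,-1]]'; python3 plan.py -12 0 15;
```

```text
t: 9.35
tcp_pos: [0.5643, 0.1335, 0.0656]
tool_rot: [0.549, 0.446, -0.415, 0.573]
wrist_force: [-4.1, 0.9, 2.0]
finger_gap: 0.271
target [0.5667 0.1335 0.0628]
t 9.35 tcp [0.5643 0.1335 0.0656] shift mm [3.4 1.6 0.1] turn deg [ 0.1 -0.   0. ] F [-4.1  0.9  2. ] M [0.02 0.76 0.07] gap 0.271
pitch 14.98 heading 3.21 origin X,Z -10.86 5.96 a,b -10.37 -3.39 dv 0.1 Fu,Fv,Fz -4.1 1.1 2.0
```

```bash
python3 -m jog '[[0,0,0,0,0,0,-1],[0,0,0,0,0,0,-1]]'; python3 plan.py -12 0 15; python3 look.py g2;  python3 - <<'E'
from h import *
p,d,W,c=cloud('side');np.savez("f_g1s.npz",p=p,W=W);cv2.imwrite('pics/g2s.png',cv2.resize(p[130:180,200:270],None,fx=10,fy=10,interpolation=cv2.INTER_CUBIC)[:,:,::-1])
E
```

```text
t: 9.55
tcp_pos: [0.5644, 0.1335, 0.0656]
tool_rot: [0.549, 0.446, -0.415, 0.573]
wrist_force: [-2.4, -0.5, 2.8]
finger_gap: 0.267
target [0.5667 0.1335 0.0628]
t 9.55 tcp [0.5644 0.1335 0.0656] shift mm [3.4 1.5 0.1] turn deg [ 0.1 -0.   0. ] F [-2.4 -0.5  2.8] M [0.02 0.66 0.03] gap 0.267
pitch 14.99 heading 3.2 origin X,Z -10.77 5.97 a,b -10.46 -3.38 dv 0.05 Fu,Fv,Fz -2.4 -0.4 2.8
9.6 [0.5644 0.1335 0.0656] [ 0.5487  0.446  -0.4146  0.5728] [-0.4323  0.5415  0.1712  2.0763 -0.0963  0.2767 -1.722 ] 0.2692747694775284
```

View pics/g2s.png

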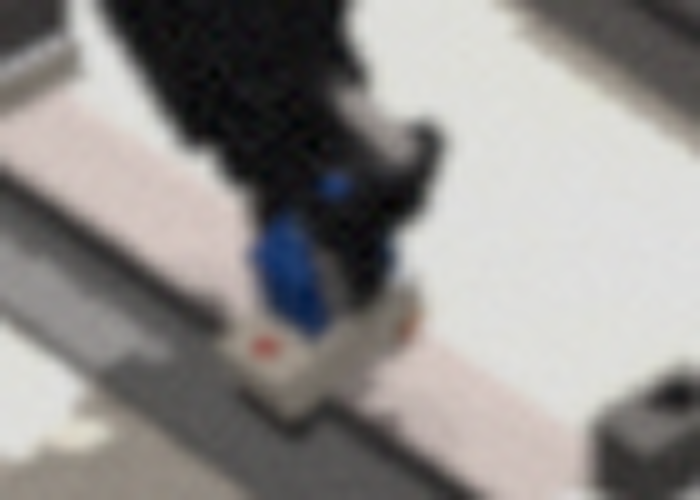

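```bash
sed -i 's/^GX,GZ=.*/GX,GZ=7.6,20.9\nPO=-0.7/; s/toolR(TH,th)$/toolR(TH,th-PO)/; s/t=np.radians(pitch);sn/t=np.radians(pitch+PO);sn/' plan.py; grep -n PO plan.py; python3 -m jog '[[-0.003,0,0,0,0,0,-1],[-0.002,0,0,0,0,1.6,-1],[0,0,0,0,0,1.6,-1],[0,0,0,0,0,0,-1],[0,0,0,0,0,0,-1],[0,0,0,0,0,0,-1]]'; python3 plan.py -12 -3 17.5
```

```text
5:PO=-0.7
12:    return np.array([xy[0],xy[1],ZR+Z/1000]), toolR(TH,th-PO)
19:    t=np.radians(pitch+PO);sn,c=np.sin(t),np.cos(t)
t: 10.25
tcp_pos: [0.5636, 0.1334, 0.0705]
tool_rot: [0.561, 0.43, -0.399, 0.584]
wrist_force: [0.1, -1.0, -2.9]
finger_gap: 0.267
target [0.5647 0.1334 0.0662]
t 10.25 tcp [0.5636 0.1334 0.0705] shift mm [ 4.5 -0.3 -0. ] turn deg [ 0.1 -0.   0. ] F [ 0.1 -1.  -2.9] M [-0.02  0.45  0.06] gap 0.267
pitch 18.2 heading 3.19 origin X,Z -10.55 10.83 a,b -12.27 -7.49 dv -0.02 Fu,Fv,Fz 0.1 -1.0 -2.9
```

```bash
python3 -m jog '[[0.002,0,0,0,0,0,-1],[0.0015,0,0,0,0,0,-1],[0.001,0,0,0,0,0,-1],[0,0,0,0,0,0,-1],[0,0,0,0,0,0,-1],[0,0,0,0,0,0,-1]]'; python3 plan.py -20.5 -0.35 17.5
```

```text
t: 10.85
tcp_pos: [0.5646, 0.1334, 0.0662]
tool_rot: [0.561, 0.43, -0.398, 0.584]
wrist_force: [0.0, 0.3, -1.8]
finger_gap: 0.268
target [0.5736 0.1339 0.0662]
t 10.85 tcp [0.5646 0.1334 0.0662] shift mm [2.8 8.6 0. ] turn deg [ 0.1 -0.  -0. ] F [ 0.   0.3 -1.8] M [-0.06  0.48  0.02] gap 0.268
pitch 18.2 heading 3.2 origin X,Z -9.62 6.49 a,b -11.85 -3.06 dv 0.0 Fu,Fv,Fz 0.0 0.3 -1.8
```

```bash
python3 -m jog '[[0.0006,0.0019,0,0,0,0,-1],[0.0006,0.0019,0,0,0,0,-1],[0,0,0,0,0,0,-1],[0,0,0,0,0,0,-1],[0,0,0,0,0,0,-1]]'; python3 plan.py -20.5 -0.35 17.5
```

```text
t: 11.35
tcp_pos: [0.5684, 0.1336, 0.0662]
tool_rot: [0.561, 0.43, -0.399, 0.584]
wrist_force: [0.0, -0.2, -1.8]
finger_gap: 0.267
target [0.5736 0.1339 0.0662]
t 11.35 tcp [0.5684 0.1336 0.0662] shift mm [ 1.6  4.9 -0. ] turn deg [ 0.1 -0.   0. ] F [ 0.  -0.2 -1.8] M [-0.01  0.48 -0.01] gap 0.267
pitch 18.19 heading 3.19 origin X,Z -5.73 6.45 a,b -15.55 -1.87 dv -0.06 Fu,Fv,Fz 0.0 -0.2 -1.8
```

```bash
python3 -m jog '[[0.0006,0.0019,0,0,0,0,-1],[0.0005,0.0015,0,0,0,0,-1],[0,0,0,0,0,0,-1],[0,0,0,0,0,0,-1],[0,0,0,0,0,0,-1]]'; python3 plan.py -20.5 -0.35 17.5
```

```text
t: 11.85
tcp_pos: [0.572, 0.1338, 0.0662]
tool_rot: [0.561, 0.43, -0.399, 0.584]
wrist_force: [-0.1, -0.7, -1.8]
finger_gap: 0.268
target [0.5736 0.1339 0.0662]
t 11.85 tcp [0.572  0.1338 0.0662] shift mm [ 0.5  1.5 -0. ] turn deg [ 0.1 -0.   0. ] F [-0.1 -0.7 -1.8] M [-0.03  0.48 -0.03] gap 0.268
pitch 18.19 heading 3.2 origin X,Z -2.14 6.48 a,b -18.98 -0.81 dv -0.03 Fu,Fv,Fz -0.2 -0.7 -1.8
```

```bash
python3 -m jog '[[0.0003,0.001,0,0,0,0,-1],[0,0,0,0,0,0,-1],[0,0,0,0,0,0,-1]]'; python3 plan.py -20.5 -0.35 17.5;  python3 -m jog '[[0.0002,0.0006,0,0,0,0,-1],[0,0,0,0,0,0,-1],[0,0,0,0,0,0,-1]]'; python3 plan.py -20.5 -0.35 17.5;
```

```text
t: 12.15
tcp_pos: [0.5732, 0.1339, 0.0663]
tool_rot: [0.561, 0.43, -0.398, 0.584]
wrist_force: [0.7, 0.1, -2.3]
finger_gap: 0.265
target [0.5736 0.1339 0.0662]
t 12.15 tcp [0.5732 0.1339 0.0663] shift mm [ 0.2  0.4 -0. ] turn deg [ 0.1 -0.  -0. ] F [ 0.7  0.1 -2.3] M [-0.03  0.48 -0.03] gap 0.265
pitch 18.2 heading 3.2 origin X,Z -0.98 6.56 a,b -20.12 -0.54 dv -0.02 Fu,Fv,Fz 0.7 0.1 -2.3
t: 12.45
tcp_pos: [0.5736, 0.1339, 0.0662]
tool_rot: [0.561, 0.431, -0.399, 0.584]
wrist_force: [-2.0, -0.3, -0.4]
finger_gap: 0.266
target [0.5736 0.1339 0.0662]
t 12.45 tcp [0.5736 0.1339 0.0662] shift mm [ 0.   0.1 -0. ] turn deg [ 0.1 -0.   0. ] F [-2.  -0.3 -0.4] M [-0.03  0.7  -0.03] gap 0.266
pitch 18.18 heading 3.2 origin X,Z -0.62 6.49 a,b -20.44 -0.37 dv -0.01 Fu,Fv,Fz -2.0 -0.2 -0.4
```

```bash
python3 -m jog '[[-0.0008,0,0,0,0,0,-1],[0,0,0,0,0,0,-1],[0,0,0,0,0,0,-1]]'; python3 plan.py -20.5 -0.35 17.5;  python3 look.py g3;  python3 - <<'E'
from h import *
p,d,W,c=cloud('side');cv2.imwrite('pics/g3s.png',cv2.resize(p[130:180,200:270],None,fx=10,fy=10,interpolation=cv2.INTER_CUBIC)[:,:,::-1])
E
```

```text
t: 12.75
tcp_pos: [0.5734, 0.1339, 0.067]
tool_rot: [0.561, 0.43, -0.399, 0.584]
wrist_force: [-1.4, -0.1, -1.9]
finger_gap: 0.272
target [0.5736 0.1339 0.0662]
t 12.75 tcp [0.5734 0.1339 0.067 ] shift mm [ 0.8 -0.1 -0. ] turn deg [ 0.1 -0.   0. ] F [-1.4 -0.1 -1.9] M [-0.03  0.64 -0.02] gap 0.272
pitch 18.19 heading 3.2 origin X,Z -0.73 7.24 a,b -20.56 -1.12 dv -0.01 Fu,Fv,Fz -1.4 0.0 -1.9
12.8 [0.5735 0.1339 0.067 ] [ 0.561   0.4305 -0.3985  0.5841] [-0.4494  0.5406  0.1879  2.1052 -0.1021  0.1958 -1.7208] 0.2665623275187856
```

View pics/g3s.png

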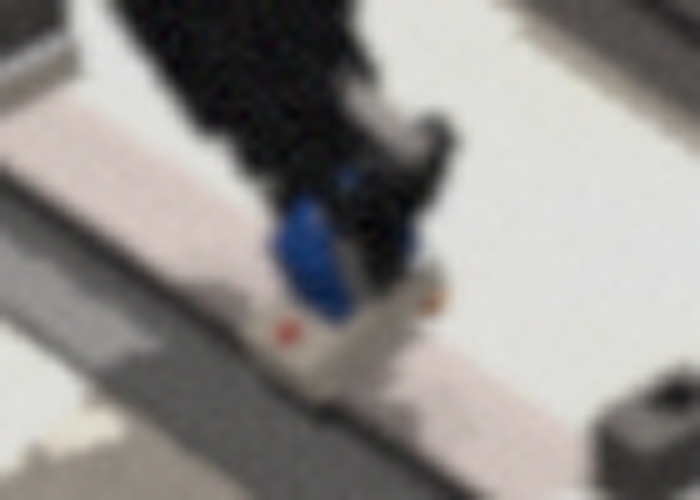

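View pics/g3.png

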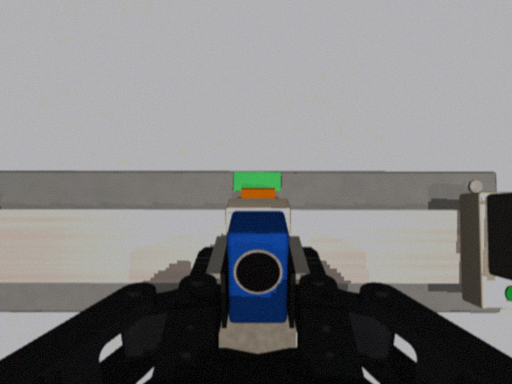

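```bash
python3 -m jog '[[-0.0006,0,0,0,0,0,-1],[0,0,0,0,0,0,-1],[0,0,0,0,0,0,-1]]'; python3 plan.py -20.5 -0.35 17.5
```

```text
t: 13.15
tcp_pos: [0.5733, 0.1339, 0.0675]
tool_rot: [0.561, 0.431, -0.399, 0.584]
wrist_force: [0.3, -0.3, -4.8]
finger_gap: 0.267
target [0.5736 0.1339 0.0662]
t 13.15 tcp [0.5733 0.1339 0.0675] shift mm [ 1.3 -0.1  0. ] turn deg [ 0.1 -0.   0. ] F [ 0.3 -0.3 -4.8] M [-0.07  0.56 -0.03] gap 0.267
pitch 18.19 heading 3.2 origin X,Z -0.89 7.74 a,b -20.56 -1.64 dv 0.01 Fu,Fv,Fz 0.3 -0.4 -4.8
```

```bash
cat > steps.py <<'E'
from plan import *
import sys
seq=[tuple(map(float,x.split(','))) for x in sys.argv[1:]]
s=get_state(); P,r=s["tcp_pos"],R.from_quat(s["tool_rot"])
for a,b,th in seq:
    P2,r2=target(a,b,th); print((a,b,th),'shift',(r.inv().apply(P2-P)*1000).round(2),'turn',np.degrees((r.inv()*r2).as_rotvec()).round(2)); P,r=P2,r2
E
python3 steps.py -20.5,-0.9,17.5 -20.5,-0.9,15.5 -20.5,-0.9,13.5 -20.5,-0.9,11.5 -20.5,-0.9,9.5 -20.5,-.8,7.5 -20.5,-.7,5.5 -20.5,-.6,3.5 -20.5,-.5,1.5 -20.5,-.5,0
```

```text
(-20.5, -0.9, 17.5) shift [ 0.74 -0.07  0.01] turn [ 0.1  -0.03  0.01]
(-20.5, -0.9, 15.5) shift [1.   0.73 0.  ] turn [ 0.  0. -2.]
(-20.5, -0.9, 13.5) shift [ 1.    0.73 -0.  ] turn [-0. -0. -2.]
(-20.5, -0.9, 11.5) shift [ 1.    0.73 -0.  ] turn [ 0.  0. -2.]
(-20.5, -0.9, 9.5) shift [ 1.    0.73 -0.  ] turn [ 0.  0. -2.]
(-20.5, -0.8, 7.5) shift [ 1.1   0.73 -0.  ] turn [ 0. -0. -2.]
(-20.5, -0.7, 5.5) shift [1.1  0.72 0.  ] turn [-0. -0. -2.]
(-20.5, -0.6, 3.5) shift [ 1.1   0.72 -0.  ] turn [ 0.  0. -2.]
(-20.5, -0.5, 1.5) shift [ 1.1   0.72 -0.  ] turn [ 0.  0. -2.]
(-20.5, -0.5, 0.0) shift [0.75 0.54 0.  ] turn [ 0.  -0.  -1.5]
```

```bash
python3 -m jog '[[0.0007,0,0,0,0,0,-1],[0.0005,0.0004,0,0,0,-1,-1],[0.0005,0.0004,0,0,0,-1,-1],[0.0005,0.0004,0,0,0,-1,-1],[0.0005,0.0003,0,0,0,-1,-1],[0,0,0,0,0,0,-1],[0,0,0,0,0,0,-1]]'; python3 plan.py -20.5 -0.9 11.5
```

```text
t: 13.85
tcp_pos: [0.5757, 0.134, 0.0654]
tool_rot: [0.546, 0.45, -0.418, 0.57]
wrist_force: [-0.6, 0.0, -1.7]
finger_gap: 0.27
target [0.5764 0.1341 0.0645]
t 13.85 tcp [0.5757 0.134  0.0654] shift mm [1.1 0.4 0. ] turn deg [ 0.1 -0.  -2. ] F [-0.6  0.  -1.7] M [ 0.01  0.45 -0.  ] gap 0.27
pitch 14.23 heading 3.19 origin X,Z -0.02 5.85 a,b -20.79 -1.01 dv 0.01 Fu,Fv,Fz -0.6 0.1 -1.7
```

```bash
python3 -m jog '[[0.0005,0.0002,0,0,0,-1,-1],[0.0006,0.0002,0,0,0,-1,-1],[0,0,0,0,0,0,-1],[0,0,0,0,0,0,-1]]'; python3 plan.py -20.5 -0.9 9.5;python3 -m jog '[[0.0005,0.0003,0,0,0,-1,-1],[0.0005,0.0004,0,0,0,-1,-1],[0,0,0,0,0,0,-1],[0,0,0,0,0,0,-1]]'; python3 plan.py -20.5 -0.8 7.5
```

```text
t: 14.25
tcp_pos: [0.5765, 0.134, 0.0645]
tool_rot: [0.538, 0.459, -0.428, 0.563]
wrist_force: [-0.8, -0.2, -2.1]
finger_gap: 0.27
target [0.5773 0.1341 0.0636]
t 14.25 tcp [0.5765 0.134  0.0645] shift mm [ 1.   0.6 -0.1] turn deg [ 0.1 -0.  -2. ] F [-0.8 -0.2 -2.1] M [-0.04  0.33  0.01] gap 0.27
pitch 12.22 heading 3.19 origin X,Z 0.04 4.98 a,b -20.63 -0.88 dv -0.05 Fu,Fv,Fz -0.8 -0.1 -2.1
t: 14.65
tcp_pos: [0.5777, 0.1342, 0.0638]
tool_rot: [0.53, 0.468, -0.438, 0.555]
wrist_force: [0.9, 0.1, 1.3]
finger_gap: 0.266
target [0.5782 0.1342 0.0627]
t 14.65 tcp [0.5777 0.1342 0.0638] shift mm [1.2 0.3 0. ] turn deg [ 0.1 -0.  -2.1] F [0.9 0.1 1.3] M [ 0.04 -0.14 -0.  ] gap 0.266
pitch 10.26 heading 3.19 origin X,Z 0.5 4.47 a,b -20.96 -1.0 dv 0.04 Fu,Fv,Fz 0.9 0.0 1.3
```

```bash
python3 -m jog '[[0.0006,0.0001,0,0,0,-1,-1],[0.0006,0.0002,0,0,0,-1,-1],[0,0,0,0,0,0,-1],[0,0,0,0,0,0,-1]]'; python3 plan.py -20.5 -0.7 5.5
```

```text
t: 15.05
tcp_pos: [0.5782, 0.1342, 0.0626]
tool_rot: [0.522, 0.477, -0.448, 0.547]
wrist_force: [2.4, -0.7, 1.2]
finger_gap: 0.266
target [0.5791 0.1342 0.0617]
t 15.05 tcp [0.5782 0.1342 0.0626] shift mm [1.  0.7 0. ] turn deg [ 0.1 -0.  -2.1] F [ 2.4 -0.7  1.2] M [ 0.02 -0.65 -0.03] gap 0.266
pitch 8.26 heading 3.19 origin X,Z 0.27 3.34 a,b -20.53 -0.64 dv 0.05 Fu,Fv,Fz 2.4 -0.8 1.2
```

```bash
python3 ih.py
```

```text
[0.58 0.13 0.06] [0.58 0.13 0.06] [-0.   -0.   -0.    0.01  0.   -0.01 -0.  ]
top plane n 5804 slope deg [-1.32 -0.16] z at centre 24.716122691057397 ((0.3220672607421875, -0.09111309051513672), (40.159019470214844, 25.92537498474121), 0.37965041399002075) x -19.789907038262793 20.433521010798163 y -12.987979246560778 12.941133919210285
ledge n 642 -3.6391029097679573 slope [-0.14 -0.06] x -35.280454613701885 21.429651874279827 y -15.534077199215277 14.398641133247345
```

```bash
python3 -m jog '[[0.0005,0.0003,0,0,0,-1,-1],[0.0005,0.0004,0,0,0,-1,-1],[0,0,0,0,0,0,-1],[0,0,0,0,0,0,-1]]'; python3 plan.py -20.5 -0.6 3.5;  python3 -m jog '[[0.0005,0.0003,0,0,0,-1,-1],[0.0006,0.0004,0,0,0,-1,-1],[0,0,0,0,0,0,-1],[0,0,0,0,0,0,-1]]'; python3 plan.py -20.5 -0.5 2
```

```text
t: 15.5
tcp_pos: [0.5786, 0.1342, 0.0616]
tool_rot: [0.513, 0.487, -0.457, 0.539]
wrist_force: [3.1, 0.2, 1.6]
finger_gap: 0.27
target [0.5799 0.1343 0.0607]
t 15.5 tcp [0.5786 0.1342 0.0616] shift mm [1.  1.2 0. ] turn deg [ 0.1 -0.  -2. ] F [3.1 0.2 1.6] M [ 0.09 -0.5  -0.01] gap 0.27
pitch 6.2 heading 3.19 origin X,Z -0.13 2.55 a,b -20.02 -0.63 dv 0.01 Fu,Fv,Fz 3.1 0.1 1.6
t: 15.9
tcp_pos: [0.5794, 0.1343, 0.0607]
tool_rot: [0.504, 0.496, -0.467, 0.531]
wrist_force: [2.3, 0.4, 4.2]
finger_gap: 0.268
target [0.5805 0.1343 0.0599]
t 15.9 tcp [0.5794 0.1343 0.0607] shift mm [0.9 1.1 0. ] turn deg [ 0.1 -0.  -1.5] F [2.3 0.4 4.2] M [ 0.13 -0.36 -0.06] gap 0.268
pitch 4.18 heading 3.19 origin X,Z -0.13 1.84 a,b -19.95 -0.63 dv 0.02 Fu,Fv,Fz 2.3 0.3 4.2
```

```bash
python3 -m jog '[[0.0005,0.0005,0,0,0,-1,-1],[0.0004,0.0004,0,0,0,-0.5,-1],[0,0,0,0,0,0,-1],[0,0,0,0,0,0,-1]]'; python3 plan.py -20.5 -0.5 0.5
```

```text
t: 16.3
tcp_pos: [0.5801, 0.1343, 0.0599]
tool_rot: [0.498, 0.502, -0.474, 0.525]
wrist_force: [1.2, -0.3, 7.2]
finger_gap: 0.271
target [0.5811 0.1343 0.0591]
t 16.3 tcp [0.5801 0.1343 0.0599] shift mm [0.8 0.9 0. ] turn deg [ 0.1 -0.  -1.4] F [ 1.2 -0.3  7.2] M [ 0.07 -0.09  0.  ] gap 0.271
pitch 2.64 heading 3.19 origin X,Z 0.06 1.27 a,b -20.09 -0.59 dv 0.02 Fu,Fv,Fz 1.2 -0.4 7.2
```

```bash
python3 -m jog '[[0.0003,0.0003,0,0,0,-0.8,-1],[0.0003,0.0003,0,0,0,-0.7,-1],[0,0,0,0,0,0,-1],[0,0,0,0,0,0,-1]]'; python3 plan.py -20.5 -0.5 0
```

```text
t: 16.7
tcp_pos: [0.5806, 0.1343, 0.0593]
tool_rot: [0.491, 0.509, -0.481, 0.518]
wrist_force: [1.7, -0.6, 6.6]
finger_gap: 0.266
target [0.5813 0.1343 0.0589]
t 16.7 tcp [0.5806 0.1343 0.0593] shift mm [ 0.4  0.7 -0. ] turn deg [ 0.1 -0.  -0.4] F [ 1.7 -0.6  6.6] M [0.12 0.07 0.02] gap 0.266
pitch 1.11 heading 3.19 origin X,Z -0.07 0.87 a,b -19.93 -0.73 dv -0.0 Fu,Fv,Fz 1.7 -0.7 6.6
```

```bash
python3 ih.py
```

```text
[0.58 0.13 0.06] [0.58 0.13 0.06] [-0. -0.  0.  0. -0. -0.  0.]
top plane n 5802 slope deg [-1.36 -0.01] z at centre 24.659197765536998 ((0.44696617126464844, 0.10423088073730469), (25.961109161376953, 40.0430793762207), 89.42649841308594) x -19.603074117063414 20.53875647582008 y -12.974217634269305 12.98349598600226
ledge n 641 -3.7132673063101875 slope [ 0.67 -0.03] x -36.084344127817104 21.2386167995273 y -15.465159754279094 14.44392308250751
```

```bash
python3 -m jog '[[0.0004,0.0001,0,0,0,-0.4,-1],[0,0,0,0,0,0,-1],[0,0,0,0,0,0,-1]]'; python3 plan.py -20.5 -0.5 0; python3 -m jog '[[0.0003,0.0001,0,0,0,-0.4,-1],[0,0,0,0,0,0,-1],[0,0,0,0,0,0,-1]]'; python3 plan.py -20.5 -0.5 0
```

```text
t: 17.05
tcp_pos: [0.5807, 0.1343, 0.0592]
tool_rot: [0.489, 0.511, -0.483, 0.517]
wrist_force: [0.9, -0.3, 9.2]
finger_gap: 0.271
target [0.5813 0.1343 0.0589]
t 17.05 tcp [0.5807 0.1343 0.0592] shift mm [0.3 0.6 0. ] turn deg [ 0.1 -0.  -0. ] F [ 0.9 -0.3  9.2] M [0.   0.12 0.04] gap 0.271
pitch 0.73 heading 3.19 origin X,Z -0.05 0.75 a,b -19.96 -0.74 dv 0.01 Fu,Fv,Fz 0.8 -0.4 9.2
t: 17.35
tcp_pos: [0.5809, 0.1343, 0.059]
tool_rot: [0.487, 0.512, -0.484, 0.515]
wrist_force: [-0.0, -0.3, 10.4]
finger_gap: 0.267
target [0.5813 0.1343 0.0589]
t 17.35 tcp [0.5809 0.1343 0.059 ] shift mm [0.1 0.4 0. ] turn deg [ 0.1 -0.   0.4] F [-0.  -0.3 10.4] M [ 0.09  0.24 -0.03] gap 0.267
pitch 0.34 heading 3.19 origin X,Z -0.06 0.65 a,b -19.94 -0.77 dv 0.03 Fu,Fv,Fz -0.0 -0.3 10.4
```

```bash
cat > tilt.py <<'E'
from plan import *
np.set_printoptions(precision=2,suppress=True)
def tilt():
    p,d,W,c=cloud("wrist"); cv2.imwrite("pics/tilt.png",p[:,:,::-1])
    h=np.radians(TH); ex=np.array([np.cos(h),np.sin(h)]);ey=np.array([-ex[1],ex[0]])
    X=(W[...,:2]@ex-U0)*1000;Y=(W[...,:2]@ey-V)*1000;Z=W[...,2]*1000
    def fit(q,n):
        A=np.c_[X[q],Y[q],np.ones(q.sum())];k,res,_,_=np.linalg.lstsq(A,Z[q],rcond=None)
        e=abs(Z[q]-A@k)<1; A=A[e];k=np.linalg.lstsq(A,Z[q][e],rcond=None)[0]
        print(n,q.sum(),'pitch,roll deg',np.degrees(k[:2]),'z0',k[2],'z med',np.median(Z[q]),'X',np.nanmin(X[q]),np.nanmax(X[q]),'Y',np.nanmin(Y[q]),np.nanmax(Y[q])); return k
    fit((abs(X)<17)&(abs(Y)>25)&(abs(Y)<75)&(abs(Z-37.5)<2.5),'rail')
    fit((abs(X-8)<24)&(abs(Y)<11)&(abs(Z-84)<4),'top')
    fit((X>10)&(X<35)&(abs(Y)<15)&(abs(Z-56)<3),'ledge foot end')
    fit((X<-10)&(X>-35)&(abs(Y)<15)&(abs(Z-56)<3),'ledge lip end') if ((X<-10)&(X>-35)&(abs(Y)<15)&(abs(Z-56)<3)).sum()>10 else None
tilt()
E
python3 tilt.py; python3 - <<'E'
from h import *
p,d,W,c=cloud('side');cv2.imwrite('pics/k1s.png',cv2.resize(p[130:180,200:270],None,fx=10,fy=10,interpolation=cv2.INTER_CUBIC)[:,:,::-1])
E
```

```text
rail 10170 pitch,roll deg [-0.05 -0.  ] z0 37.61358035110652 z med 37.61037476962592 X -16.999087379296785 16.99711185221031 Y -74.99804368871119 74.98860846530818
top 5196 pitch,roll deg [-0.03 -0.23] z0 83.70812438762061 z med 83.70106847025183 X -12.191557195651793 28.00508588922068 Y -10.992661009334755 10.997983975754952
ledge foot end 545 pitch,roll deg [-0.5  -0.64] z0 55.68734761621515 z med 55.428283073939966 X 14.58290205652435 28.869200481904333 Y -14.99502296436099 14.388711902264623
```

View pics/k1s.png

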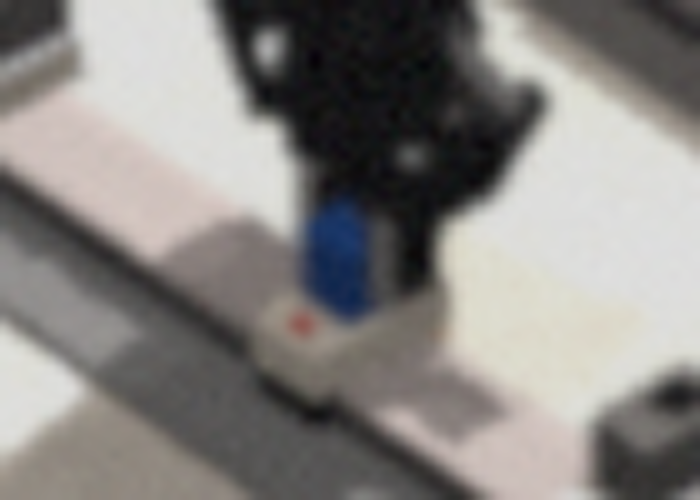

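View pics/tilt.png

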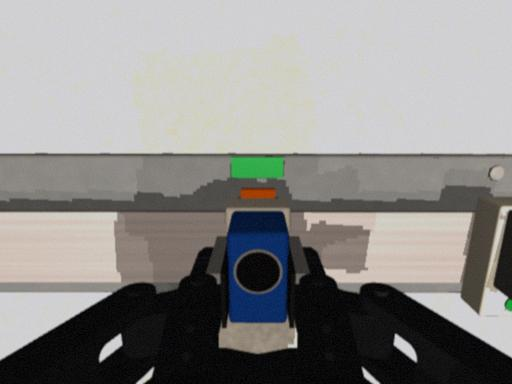

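```bash
python3 -m jog '[[-0.0005,0,0,0,0,0,-1],[0,0,0,0,0,0,-1],[0,0,0,0,0,0,-1]]'; python3 plan.py -20 -0.5 0.2;python3 -m jog '[[-0.0005,0,0,0,0,0,-1],[0,0,0,0,0,0,-1],[0,0,0,0,0,0,-1]]'; python3 plan.py -20 -0.5 0.2
```

```text
t: 17.75
tcp_pos: [0.5808, 0.1343, 0.059]
tool_rot: [0.487, 0.512, -0.484, 0.515]
wrist_force: [1.4, 0.4, 6.5]
finger_gap: 0.268
target [0.5807 0.1343 0.059 ]
t 17.75 tcp [0.5808 0.1343 0.059 ] shift mm [ 0.1 -0.1  0. ] turn deg [ 0.1 -0.   0.6] F [1.4 0.4 6.5] M [ 0.1  -0.05 -0.01] gap 0.268
pitch 0.34 heading 3.19 origin X,Z -0.07 0.7 a,b -19.92 -0.82 dv 0.02 Fu,Fv,Fz 1.5 0.3 6.5
t: 18.05
tcp_pos: [0.5807, 0.1343, 0.0591]
tool_rot: [0.487, 0.512, -0.484, 0.515]
wrist_force: [0.8, 0.2, 1.4]
finger_gap: 0.272
target [0.5807 0.1343 0.059 ]
t 18.05 tcp [0.5807 0.1343 0.0591] shift mm [0.1 0.  0. ] turn deg [0.1 0.  0.6] F [0.8 0.2 1.4] M [ 0.15 -0.34 -0.03] gap 0.272
pitch 0.34 heading 3.2 origin X,Z -0.21 0.78 a,b -19.78 -0.9 dv 0.03 Fu,Fv,Fz 0.8 0.2 1.4
```

```bash
python3 -m jog '[[0.0005,0.0001,0,0,0,-0.6,-1],[0.0005,0.0001,0,0,0,-0.6,-1],[0,0,0,0,0,0,-1],[0,0,0,0,0,0,-1]]'; python3 plan.py -20 -0.5 0.2;python3 tilt.py
```

```text
t: 18.45
tcp_pos: [0.581, 0.1343, 0.0591]
tool_rot: [0.482, 0.517, -0.49, 0.51]
wrist_force: [-1.2, 0.6, 10.1]
finger_gap: 0.265
target [0.5807 0.1343 0.059 ]
t 18.45 tcp [0.581  0.1343 0.0591] shift mm [ 0.1 -0.3  0. ] turn deg [ 0.1 -0.   1.7] F [-1.2  0.6 10.1] M [0.07 0.21 0.02] gap 0.265
pitch -0.84 heading 3.2 origin X,Z -0.33 0.93 a,b -19.64 -1.46 dv 0.02 Fu,Fv,Fz -1.2 0.7 10.1
rail 10084 pitch,roll deg [-0.01 -0.01] z0 37.60437413564109 z med 37.60786033517708 X -16.99808988542817 16.986737329054314 Y -74.99473933201168 74.98536496323287
top 5165 pitch,roll deg [-0.97 -0.44] z0 83.97072612501408 z med 83.84021313045044 X -11.642991754222344 28.792333036660178 Y -10.999473189514983 10.993874234504611
ledge foot end 542 pitch,roll deg [-1.45 -0.3 ] z0 55.973563699642156 z med 55.24169090618625 X 14.607434960718479 29.001261987043 Y -14.979260512447246 14.623343843426701
```

```bash
python3 -m jog '[[-0.0004,-0.0001,0,0,0,0.5,-1],[-0.0005,-0.0001,0,0,0,0.5,-1],[0,0,0,0,0,0,-1],[0,0,0,0,0,0,-1]]'; python3 plan.py -20 -0.5 0.2;python3 tilt.py
```

```text
t: 18.9
tcp_pos: [0.5807, 0.1343, 0.0591]
tool_rot: [0.486, 0.513, -0.485, 0.514]
wrist_force: [-0.3, -0.1, 0.5]
finger_gap: 0.269
target [0.5807 0.1343 0.059 ]
t 18.9 tcp [0.5807 0.1343 0.0591] shift mm [0.1 0.1 0. ] turn deg [0.1 0.  0.8] F [-0.3 -0.1  0.5] M [ 0.11 -0.23  0.06] gap 0.269
pitch 0.14 heading 3.2 origin X,Z -0.33 0.75 a,b -19.66 -0.94 dv 0.0 Fu,Fv,Fz -0.3 -0.1 0.5
rail 10181 pitch,roll deg [ 0.08 -0.01] z0 37.6107148679314 z med 37.61211124493685 X -16.99700535256854 16.99201528699934 Y -74.99667598901472 74.99301695336703
top 5186 pitch,roll deg [-0.16 -0.26] z0 83.77549917244058 z med 83.75847589972837 X -12.36961778055845 28.00051056082409 Y -10.98907478449529 10.995484007453829
ledge foot end 556 pitch,roll deg [-0.6   0.03] z0 55.70258401770228 z med 55.385356698693684 X 13.9781716521018 28.74278827234722 Y -14.989665101821565 14.45064054535368
```

Light contact, flat, and on the tag. I'll open the gripper and back off.

```bash
python3 -m jog '[[0,0,0,0,0,0,-0.2],[0,0,0,0,0,0,0],[0,0,0,0,0,0,0.2],[0,0,0,0,0,0,0.3],[0,0,0,0,0,0,0.3],[0,0,0,0,0,0,0.3]]'; python3 plan.py -20 -0.5 0.2; python3 tilt.py
```

```text
t: 19.55
tcp_pos: [0.581, 0.1343, 0.0594]
tool_rot: [0.487, 0.513, -0.485, 0.515]
wrist_force: [-0.1, 0.1, 1.0]
finger_gap: 0.647
target [0.5807 0.1343 0.059 ]
t 19.55 tcp [0.581  0.1343 0.0594] shift mm [ 0.4 -0.3 -0. ] turn deg [ 0.1 -0.   0.7] F [-0.1  0.1  1. ] M [0.02 0.03 0.03] gap 0.647
pitch 0.19 heading 3.19 origin X,Z 0.01 1.03 a,b -20.0 -1.21 dv -0.04 Fu,Fv,Fz -0.1 0.1 1.0
rail 8289 pitch,roll deg [ 0.02 -0.  ] z0 37.61207550647267 z med 37.611593170013215 X -16.99577431644361 16.99792777933784 Y -74.99362843988833 74.96722432375503
top 5179 pitch,roll deg [-0.1  -0.39] z0 83.7317508093588 z med 83.72860657504718 X -13.100120533280357 28.029746894752794 Y -10.983208164043774 10.999725438959954
ledge foot end 547 pitch,roll deg [ 1.36 -0.3 ] z0 54.83950504227372 z med 55.351734624615965 X 10.53925352694296 28.951417407720893 Y -14.99707880942215 14.561946635249596
ledge lip end 17 pitch,roll deg [  -0.45 -290.04] z0 126.8289674928029 z med 54.89745486031645 X -28.11479266917494 -10.409940156104081 Y 14.092360194207231 14.596114068131188
```

View pics/tilt.png

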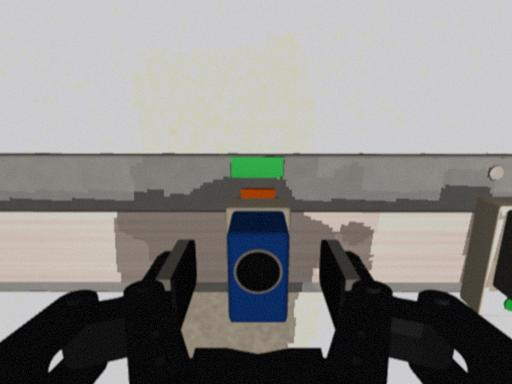

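```bash
python3 -m jog '[[-0.01,0,0,0,0,0,0.3],[-0.02,0,0,0,0,0,0.3],[-0.03,0,0,0,0,0,0.3],[-0.03,0,0,0,0,0,0.3],[-0.03,0,0,0,0,0,0.3],[-0.02,0,0,0,0,0,0.3],[0,-0.03,0,0,0,0,0.3],[0,-0.03,0,0,0,0,0.3],[0,0,0,0,0,0,0.3],[0,0,0,0,0,0,0.3],[0,0,0,0,0,0,0.3]]'; python3 tilt.py;  python3 - <<'E'
from h import *
p,d,W,c=cloud('side');cv2.imwrite('pics/z_s.png',cv2.resize(p[100:350,150:450],None,fx=2.4,fy=2.4,interpolation=cv2.INTER_CUBIC)[:,:,::-1])
p,d,W,c=cloud('scene');cv2.imwrite('pics/z_sc.png',cv2.resize(p[130:280,90:400],None,fx=2.5,fy=2.5,interpolation=cv2.INTER_CUBIC)[:,:,::-1])
E
```

```text
t: 20.7
tcp_pos: [0.5217, 0.131, 0.1997]
tool_rot: [0.487, 0.513, -0.485, 0.515]
wrist_force: [0.4, -0.5, -0.2]
finger_gap: 0.649
rail 4490 pitch,roll deg [-0.13 -0.01] z0 37.552895231039464 z med 37.55894305268137 X -16.994271844739007 16.878556702007884 Y -74.99530635210652 74.95591474244647
top 1600 pitch,roll deg [ 0.38 -0.16] z0 83.66329830615773 z med 83.71989742422026 X -12.349070669649187 27.211680836590535 Y -10.999969760993821 10.763799795411352
ledge foot end 95 pitch,roll deg [-2.64  0.36] z0 56.25447604275967 z med 55.412556330468576 X 10.296999937400852 28.448557498387927 Y -14.770511196293093 14.123844068537617
ledge lip end 574 pitch,roll deg [ 0.22 -0.32] z0 55.67782257350754 z med 55.59101575022899 X -28.749298021511606 -10.103774618528849 Y -14.452168748934305 14.532419114436145
```

View pics/tilt.png

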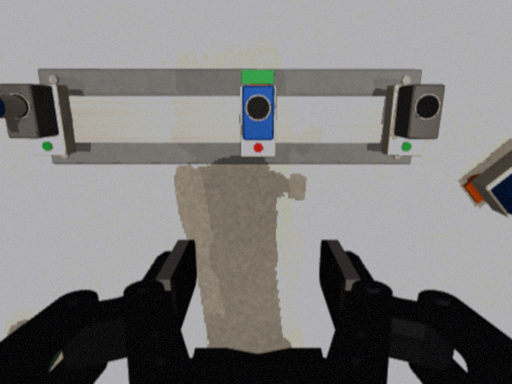

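View pics/z_s.png

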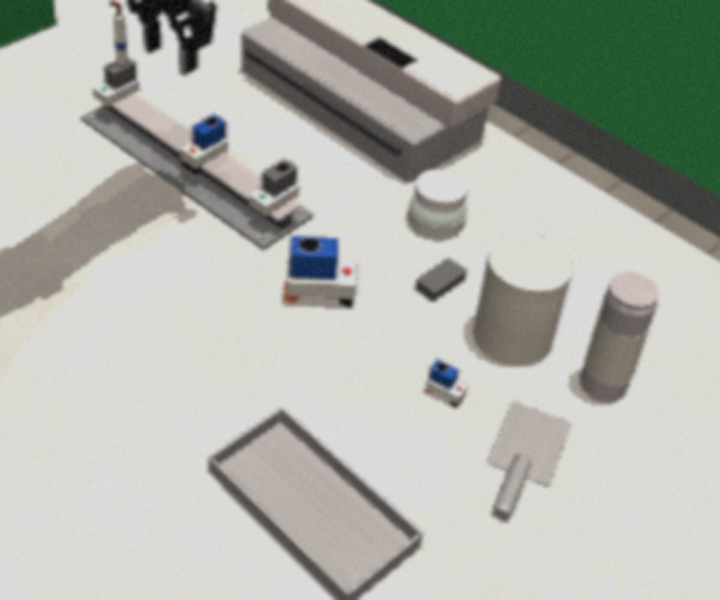

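View pics/z_sc.png

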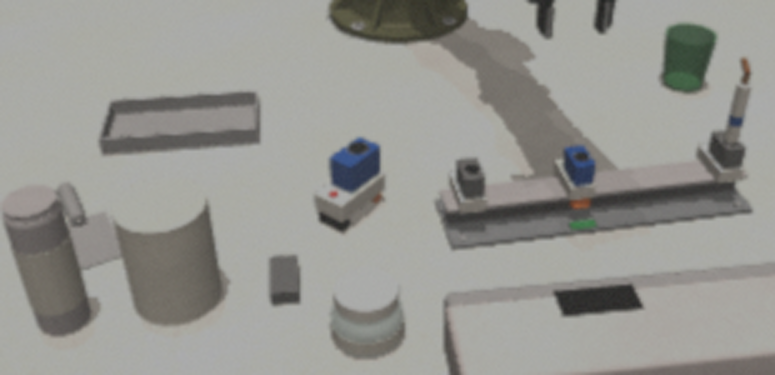

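```bash
python3 -c "
from station import *
print(job_done()); print(get_state()['t'])"
```

```text
the job is handed in; nothing more can be done
None
the job is handed in; nothing more can be done
```

The cradle is clipped onto the rail at the green tag and let go, and the job was handed in at about 21 s of the allowed 58 s.

**What I did:**
- I took the middle-sized blue cradle; its footprint measured 58 x 30 mm with the top at 57.5 mm, which matches the description.
- I gripped it across the blue housing. The first lowering, tilted 15 degrees, lightly touched the foot on the rail's top (about 4–5 N). I backed off and tilted it to about 17.5 degrees.
- I slid the lip under the near edge and confirmed the hook with a light upward tug, which pulled back about 3 N.
- I then rocked it down in small steps. The load never read above about 12 N, against the 35 N limit.

**Last checks, after letting go:**
- **Flat:** the housing top is 46.1 mm above the rail strip (46 mm expected), and its tilt relative to the rail measured within about half a degree. The two ends of the white block differ by about 0.2 mm in height.
- **Centred:** the cradle and the tag share the same image column, so it is within about 1 mm along the rail. It is about 0 to 0.5 mm off the rail's centre across it.
- **Bystanders:** those in the final pictures look unmoved, and the gripper was clear of everything.

**Less certain:**
- **Snap:** I saw no sharp force drop as the foot went in. I take it as seated because the load from the foot faded, and the foot end stayed down flat after letting go.
- **Tilt readings:** they vary by about half a degree. The foot-end ledge gave odd slopes (1.4 and -2.6 degrees) on few points, which I treated as noise.

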